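Set out the stacked sample tubs on their spill dishes

ROBOT

A 7-joint arm with a two-finger parallel gripper is mounted at the origin on the work surface. World frame = base frame: x ahead of the robot, y to its left, z up, the work surface at z = 0. Lengths are in m, angles in rad, forces in N, time in s.
With the tool pointing down it reaches from about 0.425 to 0.875 m from the base axis. Payload 4.7 kg.
Tool frame: the origin (TCP) lies at the very end of the fingers, on their centre line; the grasp point (between the pads) lies 19 mm behind it; x points along the fingers, z is the direction in which the jaws open and shut, and the axes are right-handed (so a half turn about x gives the same grasp; the last joint's range is limited). The gripper opens to 87 mm and grips with 3 to 60 N. Pads are 19 mm wide; open, the fingers measure 117 mm over their backs; the gripper's body (75 mm by 190 mm) begins 51 mm behind the grasp point.
Start: joints at [-1.314, 0.321, -0.07, 1.45, 0.023, 1.371, -0.057], TCP at [0.156, 0.631, 0.223] pointing down, gripper open.
Joint ranges: [-2.86, 2.86], [-0.3, 2.09], [-1.38, 1.24], [0.06, 2.45], [-1.56, 4.7], [0.09, 2.05], [-2.69, 2.69]. Speed limits (rad/s): [2.57, 2.57, 3.14, 3.14, 3.14, 3.14, 3.14].

INTERFACE

Orientations are given as a rotation vector (axis times angle).
In Python, from bench import telemetry, viewer, workorder gives the robot as it stands.
- The arm moves only by the shell command python3 -m creep 'ROWS' [FORCE]. ROWS is JSON, a list of rows, each an object of numbers: "fingers": the opening, from 0 (shut) to 1 (fully open); "x", "y", "z": the shift along the tool's x, y, z in units of 40 mm (1.0 is 40 mm); "twist": the turn about the tool's x in units of 5 degrees (1.0 is 5 degrees). In form: [{"fingers": .., "x": .., "y": .., "z": .., "twist": ..}, ...]. A call has 1 to 20 rows; each row is the pose to reach, as a shift and turn from the pose commanded when the call began, along the tool's axes at that moment; what a row does not reach only later rows make up. A row lasts 1/12 s, in which the tool goes at most 41.7 mm and 7.16 degrees, less where a joint would pass 70% of its speed; a pose out of reach is approached as far as the arm can. A call with a gripper value outside its range is refused whole. The fingers move at their own pace and stop on an object; FORCE is the grip in N (left out, the last holds). Time passes only in rows, so rows that repeat a pose let the fingers close. It gives the time, the measured TCP pose, the force and the opening at its end, in the units of the state.
- telemetry.get_state(): the state, without advancing time (a new reading comes with each control period).
- viewer.get_image(name): name is "scene" or "side" or "wrist"; returns a dict with "pixels" (480x640x3 uint8, red, green, blue), "z_map" (480x640 float32, m along the optical axis (not along the pixel's ray), 0 where there is no reading), "K" (3x3 intrinsics, pixels), "xyz" and "attitude" of the camera in the world. Camera axes: x right, y up, looking along -z (the intrinsics and any distortion apply to the point x, -y, -z); pixel columns grow to the right and rows downward; lengths in m; the calibration is good to about 2 mm. A picture is of the moment at which its call begins.
- workorder.close_job(): hands the job in, once; it reports no verdict.
The state is a dict: "time": time; "joint_positions": joint angles; "qd": joint speeds; "joint_torque": joint torques, N m; "position": TCP position; "tool_rot": TCP orientation; "ft_force": force on the tool from outside, world axes, zero at the start; "torque": the same for the moment, N m; "grip_width": opening from 0.0 (shut) to 1.0 (fully open).
Only numpy, scipy, OpenCV 4.12 (cv2) and the standard library are available. Lean on these libraries where they do the work, as an engineer would, in place of code of your own. Each camera call takes 0.05 s, during which the arm holds its last target.

TASK

Set out the science lesson: take the two stacks of sample tubs apart and stand each of the five tubs upright in the middle of the spill dish of its own colour. Keep the tubs upright all the while and set them down rather than dropping them.

Things in the scene. Friction and masses are not known exactly. Their poses are not given: they have to be found in the camera images.
- blue_tub: large closed sample tub, a straight-sided rigid cylinder 66 mm in diameter, 46 mm tall, about 0.18 kg; white wall with a blue band and a flat blue lid. Starts at the bottom of one of the two stacks, upright. Origin: centre of its underside; z up its axis; it can be gripped at any yaw and anywhere on its side. Nothing else stands on the bench within 60 mm of the stack's axis.
- red_tub: large closed sample tub, a straight-sided rigid cylinder 66 mm in diameter, 46 mm tall, about 0.18 kg; white wall with a red band and a flat red lid. Starts at the bottom of one of the two stacks, upright. Origin: centre of its underside; z up its axis; it can be gripped at any yaw and anywhere on its side. Nothing else stands on the bench within 60 mm of the stack's axis.
- green_tub: medium closed sample tub, a straight-sided rigid cylinder 48 mm in diameter, 40 mm tall, about 0.10 kg; white wall with a green band and a flat green lid. Starts on top of one of the two large tubs (either one), upright. Origin: centre of its underside; z up its axis; it can be gripped at any yaw and anywhere on its side. Nothing else stands on the bench within 60 mm of the stack's axis.
- yellow_tub: medium closed sample tub, a straight-sided rigid cylinder 48 mm in diameter, 40 mm tall, about 0.10 kg; white wall with a yellow band and a flat yellow lid. Starts on top of one of the two large tubs (either one), upright. Origin: centre of its underside; z up its axis; it can be gripped at any yaw and anywhere on its side. Nothing else stands on the bench within 60 mm of the stack's axis.
- black_tub: small closed sample tub, a straight-sided rigid cylinder 30 mm in diameter, 36 mm tall, about 0.05 kg; white wall with a black band and a flat black lid. Starts on top of the taller stack, on a medium tub, upright. Origin: centre of its underside; z up its axis; it can be gripped at any yaw and anywhere on its side. Nothing else stands on the bench within 60 mm of the stack's axis.
- blue_dish: blue round spill dish, fixed to the bench: rim 96 mm across and 8 mm high, flat floor about 80 mm across and 4 mm above the bench, blue with a white disc 68 mm across and a blue spot at the centre. Origin: its centre, at bench height (the floor is 4 mm above it); z up. Nothing else stands within 60 mm of its centre; the loose bystanders among the dishes and stacks are at most 95 mm tall.
- red_dish: red round spill dish, fixed to the bench: rim 96 mm across and 8 mm high, flat floor about 80 mm across and 4 mm above the bench, red with a white disc 68 mm across and a red spot at the centre. Origin: its centre, at bench height (the floor is 4 mm above it); z up. Nothing else stands within 60 mm of its centre; the loose bystanders among the dishes and stacks are at most 95 mm tall.
- green_dish: green round spill dish, fixed to the bench: rim 96 mm across and 8 mm high, flat floor about 80 mm across and 4 mm above the bench, green with a white disc 68 mm across and a green spot at the centre. Origin: its centre, at bench height (the floor is 4 mm above it); z up. Nothing else stands within 60 mm of its centre; the loose bystanders among the dishes and stacks are at most 95 mm tall.
- yellow_dish: yellow round spill dish, fixed to the bench: rim 96 mm across and 8 mm high, flat floor about 80 mm across and 4 mm above the bench, yellow with a white disc 68 mm across and a yellow spot at the centre. Origin: its centre, at bench height (the floor is 4 mm above it); z up. Nothing else stands within 60 mm of its centre; the loose bystanders among the dishes and stacks are at most 95 mm tall.
- black_dish: black round spill dish, fixed to the bench: rim 96 mm across and 8 mm high, flat floor about 80 mm across and 4 mm above the bench, black with a white disc 68 mm across and a black spot at the centre. Origin: its centre, at bench height (the floor is 4 mm above it); z up. Nothing else stands within 60 mm of its centre; the loose bystanders among the dishes and stacks are at most 95 mm tall.
Not all that is in view belongs to the job. Leave any pink look-alike of the yellow_tub alone. Several things look just like the blue_tub: the one meant starts farthest from the robot's base.

How it is judged:
By the outcome, as a careful person would: the job done as asked, in the order asked, and still so for the second after the job is handed in, with the robot touching nothing.
It also fails if it takes over 134 s, if anything falls off the work surface, if the arm or the gripper's body presses on something with over 40 N, if the wrist force passes 120 N, or if a joint passes its speed limit or range.

## Working session

There is one attempt and no reset: what is moved stays moved. The work goes in short steps, Python scripts to look and compute and a shell command to move; the robot and the scene stay as the last step left them, time stands still between calls to the robot, and variables do not carry over. Pictures are saved under pics/ and viewed, and the job is handed in when it is done.

```bash
ls; mkdir -p pics; cat > h.py <<'E'
import numpy as np,cv2
from scipy.spatial.transform import Rotation as R
from bench import telemetry,viewer,workorder
def grab(n,tag):
    d=viewer.get_image(n); np.savez(f'pics/{tag}.npz',**d); cv2.imwrite(f'pics/{tag}.png',d['pixels'][:,:,::-1]); return d
def load(tag): return dict(np.load(f'pics/{tag}.npz'))
def Rm(d):
    a=np.array(d['attitude']); return R.from_rotvec(a).as_matrix() if a.size==3 else a.reshape(3,3)
def cloud(d):
    K=d['K'];z=d['z_map'];v,u=np.mgrid[:480,:640]
    p=np.stack([(u-K[0,2])/K[0,0]*z,-(v-K[1,2])/K[1,1]*z,-z],-1)
    return p@Rm(d).T+d['xyz']
def ray(d,u,v,h):
    K=d['K'];r=Rm(d)@np.array([(u-K[0,2])/K[0,0],-(v-K[1,2])/K[1,1],-1.]);o=np.array(d['xyz']);t=(h-o[2])/r[2];return o+t*r
E
python3 - <<'E'
from h import *
for n in ['scene','side','wrist']:
    d=grab(n,n+'0');print(n,{k:(v if k not in('pixels','z_map') else v.shape) for k,v in d.items()})
print(telemetry.get_state())
E
```

```text
pics
scene {'pixels': (480, 640, 3), 'z_map': (480, 640), 'K': array([[503.86828152,   0.        , 317.740782  ],
       [  0.        , 503.86828152, 234.65336122],
       [  0.        ,   0.        ,   1.        ]]), 'xyz': array([1.16759935, 0.47452228, 0.75942222]), 'attitude': array([0.46766548, 0.92556098, 2.04079249])}
side {'pixels': (480, 640, 3), 'z_map': (480, 640), 'K': array([[483.60983899,   0.        , 323.21230135],
       [  0.        , 483.60983899, 236.84388171],
       [  0.        ,   0.        ,   1.        ]]), 'xyz': array([ 0.36853006, -0.58736762,  0.82150601]), 'attitude': array([ 0.67180703, -0.10075526, -0.30428184])}
wrist {'pixels': (480, 640, 3), 'z_map': (480, 640), 'K': array([[396.09494361,   0.        , 317.85331381],
       [  0.        , 396.09494361, 239.05958019],
       [  0.        ,   0.        ,   1.        ]]), 'xyz': array([0.07857332, 0.65095732, 0.38303826]), 'attitude': array([-0.25475923, -0.19543289,  1.31754857])}
{'time': 0.15, 'joint_positions': array([-1.31392128,  0.32167964, -0.07010481,  1.45139932,  0.02260518,
        1.37077513, -0.05686643]), 'qd': array([-0.00048112, -0.0032296 ,  0.00178434, -0.00404384,  0.00083692,
       -0.00052971,  0.00156359]), 'joint_torque': array([ 4.56889056e-04, -4.91797650e+01, -4.04461138e-01, -3.12878716e+01,
       -6.38768217e-02,  4.05581819e-02,  1.24449352e-04]), 'position': array([0.15619317, 0.63052905, 0.22169314]), 'tool_rot': array([-1.02955323,  1.31541755,  1.02792911]), 'ft_force': array([-0.38201539, -0.39713501, -0.08646393]), 'torque': array([-0.00985797,  0.00082403, -0.0500063 ]), 'grip_width': 1.0017787835754068}
```

View pics/scene0.png

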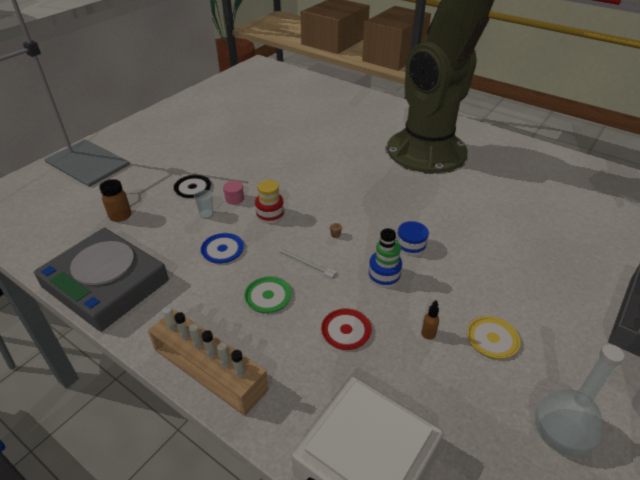

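View pics/side0.png

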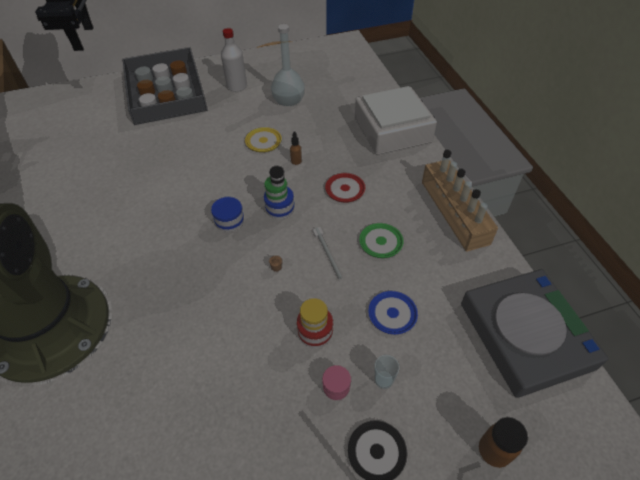

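View pics/wrist0.png

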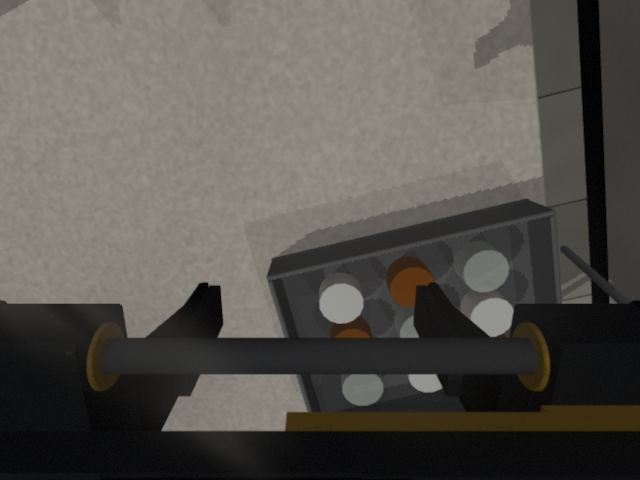

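Candidates for the blue tub: the scene (386,268) blue tub under green and black, or the lone blue tub at (413,237), which is nearer the base. Yellow tub: (268,190), with the pink look-alike at (234,191). Next I measure them all.

```bash
cat > m.py <<'E'
from h import *
seeds={'scene':dict(blueD=(222,248),greenD=(268,295),redD=(346,329),yellowD=(494,337),blackD=(192,186)),
'side':dict(blueD=(393,313),greenD=(381,240),redD=(345,188),yellowD=(263,140),blackD=(377,451))}
for n in seeds:
    d=load(n+'0');P=cloud(d);hsv=cv2.cvtColor(d['pixels'],cv2.COLOR_RGB2HSV)
    for k,(u,v) in seeds[n].items():
        g=d['pixels'].astype(int); w=30
        # white disc: flood of white pixels + spot => contour outer
        sub=hsv[v-w:v+w,u-w:u+w]
        m=((sub[...,1]<70)&(sub[...,2]>125)).astype(np.uint8)
        num,lab,st,c=cv2.connectedComponentsWithStats(m)
        # ring around centre: choose comp nearest containing centre in hull
        best=None
        for i in range(1,num):
            if st[i,4]<60: continue
            x,y,ww,hh=st[i,:4]
            if x>0 and y>0 and x+ww<2*w and y+hh<2*w and x<w<x+ww and y<w<y+hh: best=i
        if best is None: print(n,k,'none');continue
        cs,_=cv2.findContours((lab==best).astype(np.uint8),cv2.RETR_EXTERNAL,cv2.CHAIN_APPROX_NONE)
        ct=max(cs,key=len)[:,0]+[u-w,v-w]
        W=np.array([ray(d,a,b,.004)[:2] for a,b in ct])
        A=np.c_[2*W,np.ones(len(W))];s=np.linalg.lstsq(A,(W**2).sum(1),rcond=None)[0]
        r=np.sqrt(s[2]+s[0]**2+s[1]**2)
        z=P[v-4:v+5,u-4:u+5,2]; print(n,k,s[:2].round(4),'diam',(2*r).round(4),'z',np.median(z).round(4))
E
python3 m.py
cat > lids.py <<'E'
from h import *
S={'scene':dict(black=(388,236,.122),green=(388,246,.086),blueStack=(386,262,.046),yellow=(268,187,.086),loneblue=(413,231,.046),pink=(234,187,.04)),
'side':dict(black=(277,173,.122),yellow=(314,309,.086),loneblue=(227,208,.046),pink=(336,379,.04))}
for n in S:
    d=load(n+'0');P=cloud(d)
    for k,(u,v,h) in S[n].items():
        p=P[v-25:v+40,u-28:u+28].reshape(-1,3);z=p[:,2]
        q=p[(abs(z-h)<.007)&(np.linalg.norm(p[:,:2]-P[v,u,:2],axis=1)<.05)]
        mn,mx=q.min(0),q.max(0)
        c,r=cv2.minEnclosingCircle(np.percentile(q[:,:2],[0],axis=0).astype(np.float32)) if 0 else cv2.minEnclosingCircle(q[:,:2].astype(np.float32))
        print(n,k,np.round(c,4),'diam',round(2*r,4),'z',np.median(q[:,2]).round(4),len(q))
E
python3 lids.py
python3 - <<'E'
from h import *
s=telemetry.get_state();print(R.from_rotvec(s['tool_rot']).as_matrix().round(4))
for n in ('scene','side'):
    d=load(n+'0');P=cloud(d)
    i=cv2.imread(f'pics/{n}0.png')
    c=i[170:300,330:470] if n=='scene' else i[150:260,190:320]
    cv2.imwrite(f'pics/{n}_crop.png',cv2.resize(c,None,fx=5,fy=5)[:600])
for u,v in [(305,415),(330,445),(355,470)]: print(cloud(load('side0'))[v,u])
E
```

```text
scene blueD [ 0.6328 -0.1791] diam 0.061 z 0.0045
scene greenD [ 0.6784 -0.0086] diam 0.0633 z 0.0046
scene redD [0.6581 0.1653] diam 0.0646 z 0.0046
scene yellowD [0.5149 0.3962] diam 0.0649 z 0.0046
scene blackD [ 0.5098 -0.4051] diam 0.0584 z 0.0042
side blueD none
side greenD none
side redD none
side yellowD none
side blackD none
scene black [0.4992 0.1515] diam 0.0328 z 0.1216 160
scene green [0.4942 0.1538] diam 0.0488 z 0.0859 227
scene blueStack [0.4973 0.154 ] diam 0.0684 z 0.0458 355
scene yellow [ 0.479  -0.1714] diam 0.0494 z 0.0859 249
scene loneblue [0.3809 0.1536] diam 0.0708 z 0.046 540
scene pink [ 0.4813 -0.2837] diam 0.0548 z 0.0397 222
side black [0.5007 0.1495] diam 0.034 z 0.121 145
side yellow [ 0.481  -0.1721] diam 0.0499 z 0.0852 555
side loneblue [0.3827 0.1516] diam 0.0683 z 0.045 585
side pink [ 0.4853 -0.2849] diam 0.0496 z 0.0394 648
[[-3.000e-04 -9.707e-01  2.403e-01]
 [-1.400e-03  2.403e-01  9.707e-01]
 [-1.000e+00 -1.000e-04 -1.500e-03]]
[ 0.42001324 -0.31450926  0.00053783]
[ 0.44484373 -0.37267394 -0.0012114 ]
[ 0.46905108 -0.42247055  0.00891388]
```

View pics/scene_crop.png

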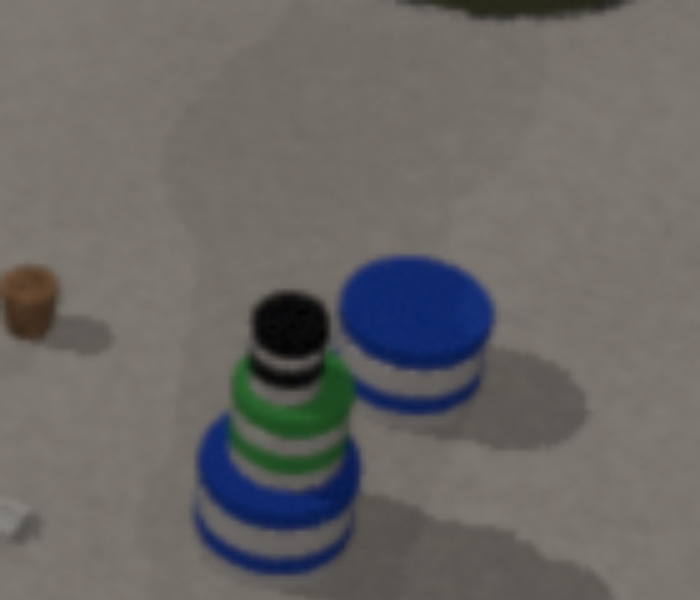

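The crop confirms it: black on green on blue in the stack, and the lone blue tub is nearer the base, so the stack's blue is the right one. Next come refined dish centres from the coloured rim in both views, and an obstacle height map.

```bash
cat > m2.py <<'E'
from h import *
seeds={'scene':dict(blueD=(222,248),greenD=(268,295),redD=(346,329),yellowD=(494,337),blackD=(192,186)),
'side':dict(blueD=(393,313),greenD=(381,240),redD=(345,188),yellowD=(263,140),blackD=(377,451))}
hue=dict(blueD=(105,130),greenD=(45,80),redD=(170,8),yellowD=(18,34))
for n in seeds:
    d=load(n+'0');hsv=cv2.cvtColor(d['pixels'],cv2.COLOR_RGB2HSV).astype(int);H,S,V=hsv[...,0],hsv[...,1],hsv[...,2]
    for k,(u,v) in seeds[n].items():
        if k=='blackD': m=V<60
        else:
            a,b=hue[k]; m=((H>=a)&(H<=b) if a<b else (H>=a)|(H<=b))&(S>90)&(V>60)
        num,lab,st,c=cv2.connectedComponentsWithStats(m.astype(np.uint8))
        # spot
        i=lab[v-3:v+4,u-3:u+4].max(); sp=ray(d,*c[i],.004)[:2]
        # rim: component whose bbox encloses the spot
        best=[j for j in range(1,num) if st[j,0]<u-8<u+8<st[j,0]+st[j,2] and st[j,1]<v-6<v+6<st[j,1]+st[j,3] and j!=i]
        if not best: print(n,k,'spot',sp.round(4));continue
        cs,_=cv2.findContours((lab==best[0]).astype(np.uint8),cv2.RETR_EXTERNAL,cv2.CHAIN_APPROX_NONE)
        W=np.array([ray(d,a,b,.007)[:2] for a,b in max(cs,key=len)[:,0]])
        s=np.linalg.lstsq(np.c_[2*W,np.ones(len(W))],(W**2).sum(1),rcond=None)[0]
        print(n,k,'spot',sp.round(4),'rim',s[:2].round(4),'diam',round(2*np.sqrt(s[2]+s[0]**2+s[1]**2),4))
E
python3 m2.py
python3 - <<'E'
from h import *
P=np.concatenate([cloud(load('scene0')).reshape(-1,3),cloud(load('side0')).reshape(-1,3)])
# x 0.2..0.95 rows, y -0.65..0.65 cols ; 5mm
q=P[(P[:,0]>.2)&(P[:,0]<.95)&(abs(P[:,1])<.65)&(P[:,2]>.004)&(P[:,2]<.5)]
I=np.zeros((150,260));np.maximum.at(I,(((q[:,0]-.2)/.005).astype(int),((q[:,1]+.65)/.005).astype(int)),q[:,2])
m=cv2.morphologyEx((I>.012).astype(np.uint8),cv2.MORPH_CLOSE,np.ones((3,3)))
num,lab,st,c=cv2.connectedComponentsWithStats(m)
for i in range(1,num):
    if st[i,4]<6: continue
    x,y,w,h,a=st[i]
    print('x %.3f-%.3f y %.3f-%.3f h %.3f'%(.2+y*.005,.2+(y+h)*.005,-.65+x*.005,-.65+(x+w)*.005,I[lab==i].max()))
E
```

```text
scene blueD spot [ 0.6328 -0.1797] rim [ 0.6333 -0.1783] diam 0.0938
scene greenD spot [ 0.6784 -0.0085] rim [ 0.6792 -0.0076] diam 0.0927
scene redD spot [0.6581 0.166 ] rim [0.6587 0.1665] diam 0.0941
scene yellowD spot [0.5152 0.3961] rim [0.5158 0.3962] diam 0.0948
scene blackD spot [ 0.5092 -0.4056] rim [ 0.5108 -0.4026] diam 0.0864
side blueD spot [ 0.6356 -0.1806] rim [ 0.6356 -0.1804] diam 0.0926
side greenD spot [ 0.6818 -0.0092] rim [ 0.6812 -0.0104] diam 0.0908
side redD spot [0.6615 0.1647] rim [0.661  0.1642] diam 0.0926
side yellowD spot [0.5191 0.3949] rim [0.5184 0.3931] diam 0.0937
side blackD spot [ 0.5124 -0.4059] rim [ 0.5123 -0.4046] diam 0.0921
x 0.200-0.405 y 0.560-0.650 h 0.053
x 0.230-0.380 y 0.600-0.650 h 0.040
x 0.345-0.420 y 0.115-0.190 h 0.050
x 0.430-0.465 y -0.020-0.010 h 0.031
x 0.445-0.520 y -0.210--0.135 h 0.089
x 0.455-0.510 y -0.310--0.255 h 0.043
x 0.465-0.535 y 0.115-0.190 h 0.124
x 0.470-0.535 y 0.620-0.650 h 0.172
x 0.535-0.670 y -0.650--0.615 h 0.017
x 0.545-0.590 y -0.320--0.275 h 0.061
x 0.565-0.595 y 0.275-0.310 h 0.093
x 0.580-0.680 y 0.495-0.600 h 0.215
x 0.660-0.720 y -0.490--0.430 h 0.094
x 0.765-0.940 y -0.405--0.195 h 0.063
x 0.765-0.950 y 0.240-0.410 h 0.085
x 0.835-0.905 y -0.095-0.135 h 0.115
```

```bash
cat > go.py <<'E'
import sys
from h import *
s=telemetry.get_state();M=R.from_rotvec(s['tool_rot']).as_matrix()
t=np.array([float(a) for a in sys.argv[1:4]])
print('t',round(s['time'],2),'at',s['position'].round(4),'units xyz',(M.T@(t-s['position'])/.04).round(3),'F',s['ft_force'].round(1),'g',round(s['grip_width'],3),'j7',s['joint_positions'][6].round(2),'tilt',M[:,0].round(3),'zaxis',M[:,2].round(3))
E
python3 go.py .5 .1505 .22
```

```text
t 0.15 at [0.1562 0.6305 0.2217] units xyz [  0.057 -11.227  -9.583] F [-0.4 -0.4 -0.1] g 1.002 j7 -0.06 tilt [-0.    -0.001 -1.   ] zaxis [ 0.24   0.971 -0.001]
```

```bash
python3 -m creep '[{"fingers":1,"y":-0.22,"z":-0.19},{"fingers":1,"y":-0.67,"z":-0.57},{"fingers":1,"y":-1.24,"z":-1.05},{"fingers":1,"y":-1.91,"z":-1.63},{"fingers":1,"y":-2.58,"z":-2.2},{"fingers":1,"y":-3.26,"z":-2.78},{"fingers":1,"y":-3.93,"z":-3.35},{"fingers":1,"y":-4.6,"z":-3.93},{"fingers":1,"y":-5.28,"z":-4.5},{"fingers":1,"y":-5.95,"z":-5.08},{"fingers":1,"y":-6.63,"z":-5.65},{"fingers":1,"y":-7.3,"z":-6.23},{"fingers":1,"y":-7.97,"z":-6.8},{"fingers":1,"y":-8.65,"z":-7.38},{"fingers":1,"y":-9.32,"z":-7.95},{"fingers":1,"y":-9.99,"z":-8.53},{"fingers":1,"y":-10.55,"z":-9.0},{"fingers":1,"y":-11.0,"z":-9.39},{"fingers":1,"y":-11.23,"z":-9.58},{"fingers":1,"y":-11.23,"z":-9.58}]' 10
python3 go.py .5 .1505 .093
python3 - <<'E'
from h import *
grab('wrist','w1')
E
```

```text
t 0.15 at [0.1562 0.6305 0.2217] units xyz [  3.232 -11.227  -9.579] F [-0.4 -0.4 -0.1] g 1.002 j7 -0.06 tilt [-0.    -0.001 -1.   ] zaxis [ 0.24   0.971 -0.001]$[0]: bad value
```

View pics/w1.png

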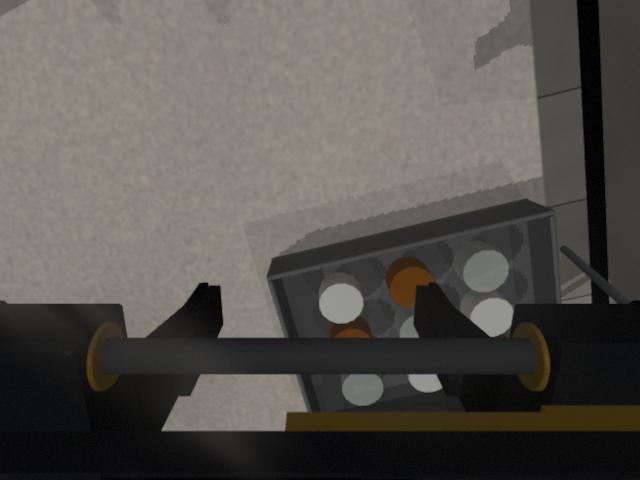

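The whole call was refused, perhaps because every key is required. I'll test that with one tiny row.

```bash
python3 -m creep '[{"fingers":1.0,"x":0.0,"y":-0.2,"z":-0.18,"twist":0.0}]' 10
python3 go.py .5 .1505 .22
```

```text
time: 0.28
position: [0.1603, 0.6228, 0.2218]
tool_rot: [-1.03, 1.314, 1.032]
ft_force: [-0.3, 0.1, -0.1]
grip_width: 0.999
t 0.28 at [0.1603 0.6228 0.2218] units xyz [  0.032 -11.054  -9.454] F [-0.3  0.1 -0.1] g 0.999 j7 -0.04 tilt [-0.002  0.    -1.   ] zaxis [ 0.237  0.971 -0.   ]
```

```bash
python3 -m creep '[{"fingers":1,"x":0,"y":-0.5,"z":-0.43,"twist":0},{"fingers":1,"x":0,"y":-1.15,"z":-0.98,"twist":0},{"fingers":1,"x":0,"y":-1.8,"z":-1.53,"twist":0},{"fingers":1,"x":0,"y":-2.45,"z":-2.09,"twist":0},{"fingers":1,"x":0,"y":-3.1,"z":-2.64,"twist":0},{"fingers":1,"x":0,"y":-3.75,"z":-3.2,"twist":0},{"fingers":1,"x":0,"y":-4.4,"z":-3.75,"twist":0},{"fingers":1,"x":0,"y":-5.05,"z":-4.3,"twist":0},{"fingers":1,"x":0,"y":-5.7,"z":-4.86,"twist":0},{"fingers":1,"x":0,"y":-6.35,"z":-5.41,"twist":0},{"fingers":1,"x":0,"y":-7,"z":-5.97,"twist":0},{"fingers":1,"x":0,"y":-7.65,"z":-6.52,"twist":0},{"fingers":1,"x":0,"y":-8.3,"z":-7.07,"twist":0},{"fingers":1,"x":0,"y":-8.95,"z":-7.63,"twist":0},{"fingers":1,"x":0,"y":-9.6,"z":-8.18,"twist":0},{"fingers":1,"x":0,"y":-10.2,"z":-8.69,"twist":0},{"fingers":1,"x":0,"y":-10.7,"z":-9.12,"twist":0},{"fingers":1,"x":0,"y":-11,"z":-9.38,"twist":0},{"fingers":1,"x":0,"y":-11.03,"z":-9.4,"twist":0},{"fingers":1,"x":0,"y":-11.03,"z":-9.4,"twist":0}]' 10
python3 go.py .5 .1505 .093
python3 - <<'E'
from h import *
grab('wrist','w1')
E
```

```text
time: 1.95
position: [0.5002, 0.1498, 0.2225]
tool_rot: [-1.026, 1.316, 1.027]
ft_force: [0.6, 1.1, 0.5]
grip_width: 1.001
t 1.95 at [0.5002 0.1498 0.2225] units xyz [3.237 0.007 0.016] F [0.6 1.1 0.5] g 1.001 j7 1.0 tilt [-0.  0. -1.] zaxis [0.243 0.97  0.   ]
```

View pics/w1.png

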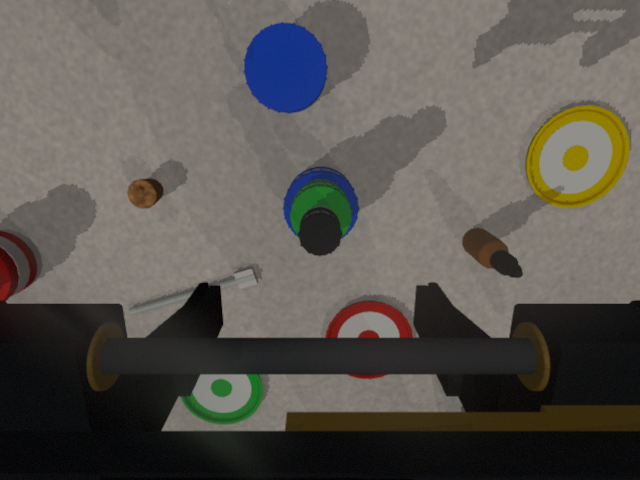

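The wrist view shows the stack in line: black lid (320,230), green (321,212), blue (320,205). Lone blue is at (285,67), yellow dish at (576,157).

```bash
cat > wl.py <<'E'
# wl.py tag u v colour height : ray-fitted lid circle in a stored picture
import sys
from h import *
HU=dict(blue=(105,130),green=(45,85),red=(168,8),yellow=(18,34))
def lid(d,u,v,k,h):
    hsv=cv2.cvtColor(d['pixels'],cv2.COLOR_RGB2HSV).astype(int);H,S,V=hsv[...,0],hsv[...,1],hsv[...,2]
    if k=='black': m=V<50
    else:
        a,b=HU[k]; m=((H>=a)&(H<=b) if a<b else (H>=a)|(H<=b))&(S>90)
    z=cloud(d)[...,2]; m&=abs(z-h)<.006
    num,lab,st,c=cv2.connectedComponentsWithStats(m.astype(np.uint8))
    i=lab[v,u]
    cs,_=cv2.findContours((lab==i).astype(np.uint8),cv2.RETR_EXTERNAL,cv2.CHAIN_APPROX_NONE)
    W=np.array([ray(d,a,b,h)[:2] for a,b in max(cs,key=len)[:,0]],np.float32)
    hull=cv2.convexHull(W)[:,0]
    c,r=cv2.minEnclosingCircle(W); s=np.linalg.lstsq(np.c_[2*hull,np.ones(len(hull))],(hull**2).sum(1),rcond=None)[0]
    return np.round(c,4),round(2*r,4),s[:2].round(4)
if __name__=='__main__':
    print(lid(load(sys.argv[1]),int(sys.argv[2]),int(sys.argv[3]),sys.argv[4],float(sys.argv[5])))
E
python3 wl.py w1 320 230 black .122; python3 wl.py w1 340 205 green .086; python3 wl.py w1 300 190 blue .046;python3 wl.py scene0 388 236 black .122; python3 wl.py scene0 268 187 yellow .086;python3 wl.py side0 277 173 black .122; python3 wl.py side0 314 309 yellow .086
python3 - <<'E'
from h import *
d=load('w1')
for u,v in [(576,157),(368,338),(222,388)]: print(ray(d,u,v,.004).round(4))
E
```

```text
(array([0.4971, 0.1524]), 0.0305, array([0.4973, 0.1524]))
(array([0.4926, 0.1544]), 0.0487, array([0.4927, 0.1543]))
(array([0.6331, 0.1184]), 0.772, array([0.616 , 0.1223]))
(array([0.5013, 0.1534]), 0.0336, array([0.5013, 0.1536]))
(array([ 0.4806, -0.1683]), 0.0551, array([ 0.4809, -0.1689]))
(array([0.498 , 0.1455]), 0.0333, array([0.4994, 0.1455]))
(array([ 0.4806, -0.1749]), 0.0501, array([ 0.4802, -0.1747]))
[0.5163 0.3973 0.004 ]
[0.6579 0.167  0.004 ]
[ 0.6805 -0.007   0.004 ]
```

```bash
python3 -m creep '[{"fingers":1,"x":0.4,"y":0.06,"z":0.02,"twist":0},{"fingers":0.8,"x":1,"y":0.06,"z":0.02,"twist":0},{"fingers":0.6,"x":1.6,"y":0.06,"z":0.02,"twist":0},{"fingers":0.6,"x":2.2,"y":0.06,"z":0.02,"twist":0},{"fingers":0.6,"x":2.7,"y":0.06,"z":0.02,"twist":0},{"fingers":0.6,"x":3,"y":0.06,"z":0.02,"twist":0},{"fingers":0.6,"x":3.15,"y":0.06,"z":0.02,"twist":0},{"fingers":0.6,"x":3.2,"y":0.06,"z":0.02,"twist":0},{"fingers":0.5,"x":3.2,"y":0.06,"z":0.02,"twist":0},{"fingers":0.45,"x":3.2,"y":0.06,"z":0.02,"twist":0},{"fingers":0.4,"x":3.2,"y":0.06,"z":0.02,"twist":0},{"fingers":0.35,"x":3.2,"y":0.06,"z":0.02,"twist":0},{"fingers":0.3,"x":3.2,"y":0.06,"z":0.02,"twist":0},{"fingers":0.2,"x":3.2,"y":0.06,"z":0.02,"twist":0},{"fingers":0.2,"x":3.2,"y":0.06,"z":0.02,"twist":0},{"fingers":0.2,"x":3.2,"y":0.06,"z":0.02,"twist":0},{"fingers":0.2,"x":3.2,"y":0.06,"z":0.02,"twist":0},{"fingers":0.2,"x":3.2,"y":0.06,"z":0.02,"twist":0}]' 10
python3 go.py .5 .1505 .24
```

```text
time: 3.5
position: [0.4985, 0.1524, 0.0952]
tool_rot: [-1.028, 1.313, 1.028]
ft_force: [-0.7, -1.1, 5.9]
grip_width: 0.341
t 3.5 at [0.4985 0.1524 0.0952] units xyz [-3.621 -0.05  -0.035] F [-0.7 -1.1  5.9] g 0.341 j7 1.04 tilt [ 0.001  0.    -1.   ] zaxis [0.24  0.971 0.001]
```

```bash
python3 -m creep '[{"fingers":0.2,"x":-0.05,"y":0,"z":0,"twist":0},{"fingers":0.2,"x":-0.15,"y":0,"z":0,"twist":0},{"fingers":0.2,"x":-0.35,"y":0,"z":0,"twist":0},{"fingers":0.2,"x":-0.7,"y":0,"z":0,"twist":0},{"fingers":0.2,"x":-1.15,"y":0,"z":0,"twist":0},{"fingers":0.2,"x":-1.6,"y":0,"z":0,"twist":0},{"fingers":0.2,"x":-2.05,"y":0,"z":0,"twist":0},{"fingers":0.2,"x":-2.4,"y":0,"z":0,"twist":0},{"fingers":0.2,"x":-2.65,"y":0,"z":0,"twist":0},{"fingers":0.2,"x":-2.75,"y":0,"z":0,"twist":0},{"fingers":0.2,"x":-2.75,"y":0,"z":0,"twist":0}]' 12
python3 go.py .511 -.4055 .205
python3 - <<'E'
from h import *
grab('wrist','w2');d=grab('scene','s2')
cv2.imwrite('pics/s2c.png',cv2.resize(d['pixels'][120:320,280:540,::-1],None,fx=3,fy=3))
E
python3 wl.py w2 340 205 green .086
```

```text
time: 4.42
position: [0.4985, 0.1526, 0.2055]
tool_rot: [-1.029, 1.313, 1.028]
ft_force: [0.3, 0.2, -0.6]
grip_width: 0.34
t 4.42 at [0.4985 0.1526 0.2055] units xyz [ 1.0000e-03 -3.6560e+00 -1.3467e+01] F [ 0.3  0.2 -0.6] g 0.34 j7 1.0 tilt [ 0.001  0.001 -1.   ] zaxis [0.24  0.971 0.001]
(array([0.4928, 0.1543]), 0.0488, array([0.4928, 0.1544]))
```

View pics/w2.png

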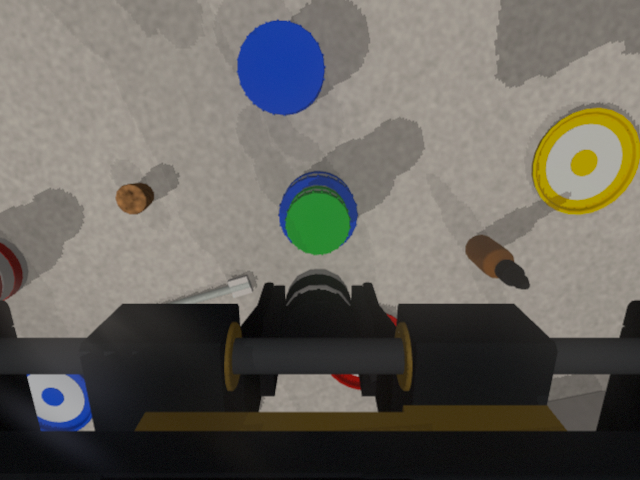

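View pics/s2c.png

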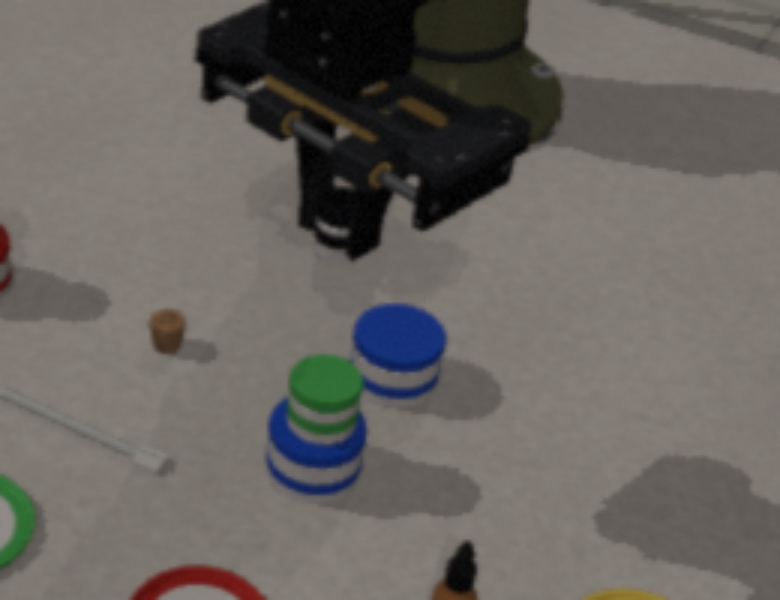

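```bash
python3 -m creep '[{"fingers":0.2,"x":0,"y":-0.04,"z":-0.13,"twist":0},{"fingers":0.2,"x":0,"y":-0.11,"z":-0.4,"twist":0},{"fingers":0.2,"x":0,"y":-0.22,"z":-0.81,"twist":0},{"fingers":0.2,"x":0,"y":-0.37,"z":-1.35,"twist":0},{"fingers":0.2,"x":0,"y":-0.55,"z":-2.02,"twist":0},{"fingers":0.2,"x":0,"y":-0.77,"z":-2.83,"twist":0},{"fingers":0.2,"x":0,"y":-0.99,"z":-3.64,"twist":0},{"fingers":0.2,"x":0,"y":-1.21,"z":-4.44,"twist":0},{"fingers":0.2,"x":0,"y":-1.43,"z":-5.25,"twist":0},{"fingers":0.2,"x":0,"y":-1.65,"z":-6.06,"twist":0},{"fingers":0.2,"x":0,"y":-1.87,"z":-6.87,"twist":0},{"fingers":0.2,"x":0,"y":-2.09,"z":-7.68,"twist":0},{"fingers":0.2,"x":0,"y":-2.31,"z":-8.49,"twist":0},{"fingers":0.2,"x":0,"y":-2.53,"z":-9.29,"twist":0},{"fingers":0.2,"x":0,"y":-2.75,"z":-10.1,"twist":0},{"fingers":0.2,"x":0,"y":-2.96,"z":-10.91,"twist":0},{"fingers":0.2,"x":0,"y":-3.18,"z":-11.72,"twist":0},{"fingers":0.2,"x":0,"y":-3.37,"z":-12.39,"twist":0},{"fingers":0.2,"x":0,"y":-3.51,"z":-12.93,"twist":0},{"fingers":0.2,"x":0,"y":-3.59,"z":-13.2,"twist":0}]' 12
python3 -m creep '[{"fingers":0.2,"x":0,"y":-0.04,"z":-0.17,"twist":0},{"fingers":0.2,"x":0,"y":-0.07,"z":-0.27,"twist":0},{"fingers":0.2,"x":0,"y":-0.07,"z":-0.27,"twist":0},{"fingers":0.2,"x":0,"y":-0.07,"z":-0.27,"twist":0}]' 12
python3 go.py .511 -.4055 .015
python3 - <<'E'
from h import *
grab('wrist','w3');d=grab('side','e3');grab('scene','s3')
E
```

```text
time: 6.18
position: [0.5076, -0.3992, 0.2039]
tool_rot: [-1.025, 1.32, 1.025]
ft_force: [-0.3, -0.0, -0.4]
grip_width: 0.344
time: 6.52
position: [0.5111, -0.4045, 0.2044]
tool_rot: [-1.029, 1.313, 1.03]
ft_force: [0.7, 1.0, -0.5]
grip_width: 0.342
t 6.52 at [ 0.5111 -0.4045  0.2044] units xyz [ 4.736e+00 -4.000e-03 -3.000e-02] F [ 0.7  1.  -0.5] g 0.342 j7 2.18 tilt [ 0.     0.001 -1.   ] zaxis [0.239 0.971 0.001]
```

View pics/e3.png

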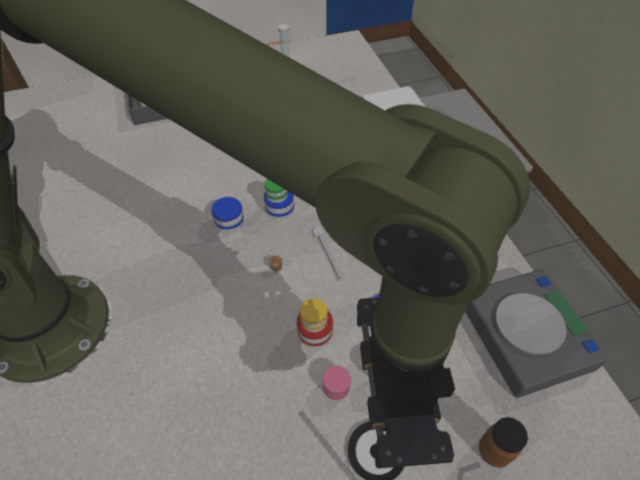

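View pics/w3.png

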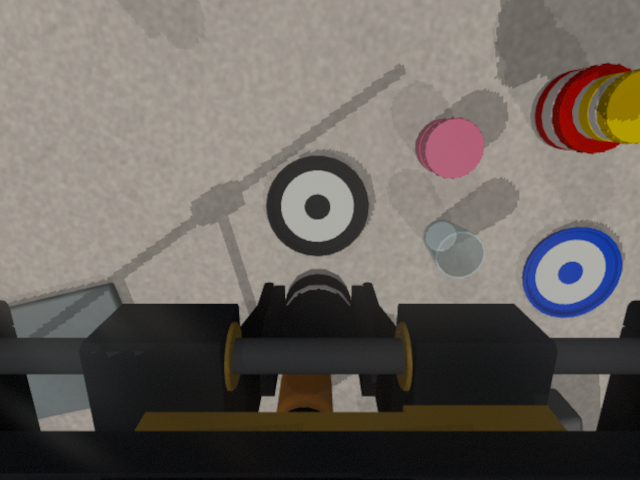

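View pics/s3.png

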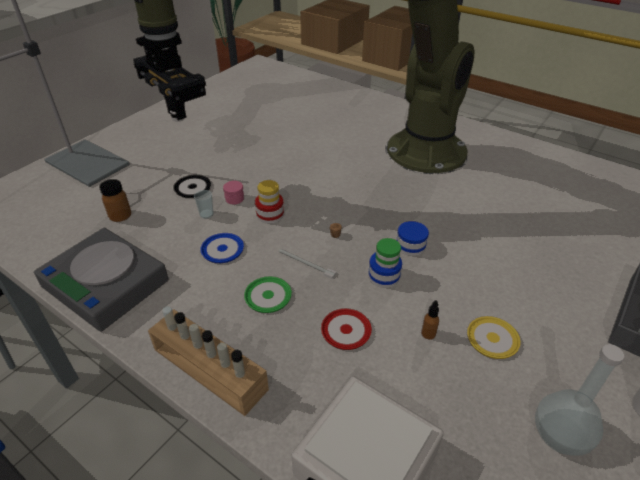

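```bash
cat > spot.py <<'E'
import sys
from h import *
d=load(sys.argv[1]);u,v,h=int(sys.argv[2]),int(sys.argv[3]),float(sys.argv[4])
g=d['pixels'].astype(int); w=int(sys.argv[5]) if len(sys.argv)>5 else 20
sub=g[v-w:v+w,u-w:u+w]; m=(np.abs(sub-g[v,u]).sum(-1)<90).astype(np.uint8)
n,l,s,c=cv2.connectedComponentsWithStats(m); i=l[w,w]
c0=c[i]+[u-w,v-w]; print('px',c0.round(1),'area',s[i,4],'xyz',ray(d,*c0,h).round(4))
E
python3 spot.py w3 317 207 .004; python3 spot.py w3 571 272 .004; python3 spot.py w2 583 163 .004; python3 wl.py w3 450 148 red .04 2>/dev/null|head -1
```

```text
px [317.1 206.5] area 465 xyz [ 0.5102 -0.4043  0.004 ]
px [570.2 272.3] area 407 xyz [ 0.6337 -0.179   0.004 ]
px [583.7 162.4] area 532 xyz [0.5167 0.3966 0.004 ]
(array([ 0.4826, -0.2849]), 0.0496, array([ 0.4824, -0.2848]))
```

```bash
python3 -m creep '[{"fingers":0.2,"x":0.1,"y":0,"z":0,"twist":0},{"fingers":0.2,"x":0.35,"y":0,"z":0,"twist":0},{"fingers":0.2,"x":0.8,"y":0,"z":0,"twist":0},{"fingers":0.2,"x":1.4,"y":0,"z":0,"twist":0},{"fingers":0.2,"x":2,"y":0,"z":0,"twist":0},{"fingers":0.2,"x":2.6,"y":0,"z":0,"twist":0},{"fingers":0.2,"x":3.2,"y":0,"z":0,"twist":0},{"fingers":0.2,"x":3.7,"y":0,"z":0,"twist":0},{"fingers":0.2,"x":4.1,"y":0,"z":0,"twist":0},{"fingers":0.2,"x":4.35,"y":0,"z":0,"twist":0},{"fingers":0.2,"x":4.5,"y":0,"z":0,"twist":0},{"fingers":0.2,"x":4.6,"y":0,"z":0,"twist":0},{"fingers":0.2,"x":4.65,"y":0,"z":0,"twist":0},{"fingers":0.2,"x":4.68,"y":0,"z":0,"twist":0},{"fingers":0.2,"x":4.7,"y":0,"z":0,"twist":0},{"fingers":0.2,"x":4.7,"y":0,"z":0,"twist":0}]' 12
python3 go.py .5105 -.405 .0132
```

```text
time: 8.0
position: [0.5111, -0.4061, 0.0172]
tool_rot: [-1.029, 1.314, 1.028]
ft_force: [-0.4, 0.5, -0.2]
grip_width: 0.341
t 8.0 at [ 0.5111 -0.4061  0.0172] units xyz [0.1   0.02  0.023] F [-0.4  0.5 -0.2] g 0.341 j7 2.27 tilt [ 0.001 -0.    -1.   ] zaxis [ 0.24   0.971 -0.   ]
```

```bash
python3 -m creep '[{"fingers":0.2,"x":0.03,"y":0.02,"z":0.02,"twist":0},{"fingers":0.2,"x":0.06,"y":0.02,"z":0.02,"twist":0},{"fingers":0.2,"x":0.08,"y":0.02,"z":0.02,"twist":0},{"fingers":0.2,"x":0.1,"y":0.02,"z":0.02,"twist":0},{"fingers":0.2,"x":0.1,"y":0.02,"z":0.02,"twist":0}]' 12
python3 go.py .5105 -.405 .0132
```

```text
time: 8.42
position: [0.5102, -0.4048, 0.0133]
tool_rot: [-1.028, 1.314, 1.029]
ft_force: [-2.1, 2.1, 4.5]
grip_width: 0.341
t 8.42 at [ 0.5102 -0.4048  0.0133] units xyz [ 0.002 -0.009 -0.003] F [-2.1  2.1  4.5] g 0.341 j7 2.28 tilt [ 0.     0.001 -1.   ] zaxis [0.24  0.971 0.001]
```

```bash
python3 -m creep '[{"fingers":0.38,"x":0,"y":0,"z":0,"twist":0},{"fingers":0.45,"x":0,"y":0,"z":0,"twist":0},{"fingers":0.52,"x":0,"y":0,"z":0,"twist":0},{"fingers":0.6,"x":0,"y":0,"z":0,"twist":0},{"fingers":0.6,"x":0,"y":0,"z":0,"twist":0},{"fingers":0.6,"x":0,"y":0,"z":0,"twist":0},{"fingers":0.6,"x":-0.2,"y":0,"z":0,"twist":0},{"fingers":0.6,"x":-0.6,"y":0,"z":0,"twist":0},{"fingers":0.7,"x":-1.2,"y":0,"z":0,"twist":0},{"fingers":0.8,"x":-1.9,"y":0,"z":0,"twist":0},{"fingers":0.8,"x":-2.7,"y":0,"z":0,"twist":0},{"fingers":0.8,"x":-3.5,"y":0,"z":0,"twist":0},{"fingers":0.8,"x":-4.2,"y":0,"z":0,"twist":0},{"fingers":0.8,"x":-4.7,"y":0,"z":0,"twist":0},{"fingers":0.8,"x":-4.9,"y":0,"z":0,"twist":0},{"fingers":0.8,"x":-4.9,"y":0,"z":0,"twist":0}]' 12
python3 go.py .48 -.172 .21
python3 - <<'E'
from h import *
grab('wrist','w4')
E
python3 wl.py w4 317 230 black .04
```

```text
time: 9.75
position: [0.5108, -0.4059, 0.2112]
tool_rot: [-1.032, 1.313, 1.025]
ft_force: [0.1, 0.4, 0.3]
grip_width: 0.8
t 9.75 at [ 0.5108 -0.4059  0.2112] units xyz [0.015 2.155 5.491] F [0.1 0.4 0.3] g 0.8 j7 2.18 tilt [ 0.004 -0.002 -1.   ] zaxis [ 0.241  0.971 -0.001]
(array([ 0.6431, -0.4378]), 0.762, array([ 0.6214, -0.436 ]))
```

View pics/w4.png

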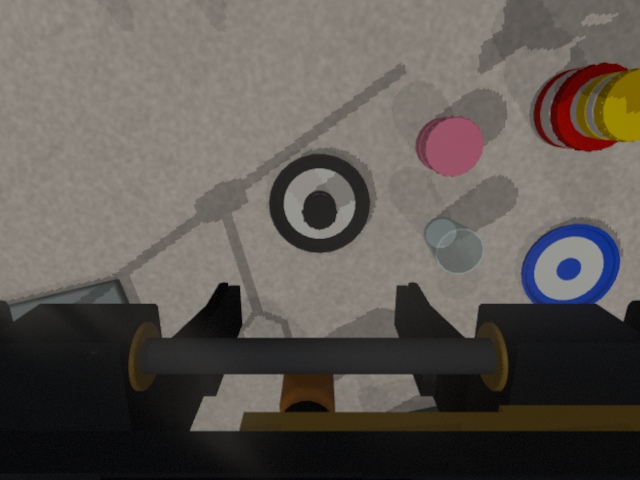

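```bash
python3 - <<'E'
from h import *
d=load('w4');print(ray(d,319.5,211,.04),ray(d,319.5,203.5,.006))
z=cloud(d)
q=z[180:240,290:350].reshape(-1,3);q=q[abs(q[:,2]-.04)<.008];print(len(q),q.min(0),q.max(0),np.mean(q,0))
E
```

```text
[ 0.50872679 -0.40353789  0.04      ] [ 0.50949121 -0.4036676   0.006     ]
945 [ 0.49558787 -0.4196237   0.03210511] [ 0.52577356 -0.38986055  0.04202172] [ 0.50973739 -0.40440372  0.03918704]
```

The black tub stands within about 1 mm of the dish centre. Yellow is next.

```bash
python3 -m creep '[{"fingers":1,"x":0,"y":0.1,"z":0.25,"twist":0},{"fingers":1,"x":0,"y":0.3,"z":0.8,"twist":0},{"fingers":1,"x":0,"y":0.6,"z":1.5,"twist":0},{"fingers":1,"x":0,"y":0.9,"z":2.25,"twist":0},{"fingers":1,"x":0,"y":1.2,"z":3,"twist":0},{"fingers":1,"x":0,"y":1.5,"z":3.75,"twist":0},{"fingers":1,"x":0,"y":1.8,"z":4.5,"twist":0},{"fingers":1,"x":0,"y":2,"z":5.1,"twist":0},{"fingers":1,"x":0,"y":2.12,"z":5.4,"twist":0},{"fingers":1,"x":0,"y":2.16,"z":5.48,"twist":0},{"fingers":1,"x":0,"y":2.16,"z":5.48,"twist":0},{"fingers":1,"x":0,"y":2.16,"z":5.48,"twist":0}]' 12
python3 - <<'E'
from h import *
grab('wrist','w5')
E
python3 wl.py w5 320 210 yellow .086; python3 go.py .48 -.172 .096
```

```text
time: 10.8
position: [0.4783, -0.1718, 0.2078]
tool_rot: [-1.028, 1.316, 1.029]
ft_force: [-0.0, -0.7, 0.3]
grip_width: 1.002
(array([ 0.4778, -0.1711]), 0.0496, array([ 0.4779, -0.171 ]))
t 10.85 at [ 0.4784 -0.1725  0.208 ] units xyz [ 2.8   -0.038  0.025] F [-0.7 -1.2 -0.4] g 0.996 j7 1.64 tilt [-0.001 -0.001 -1.   ] zaxis [ 0.242  0.97  -0.001]
```

View pics/w5.png

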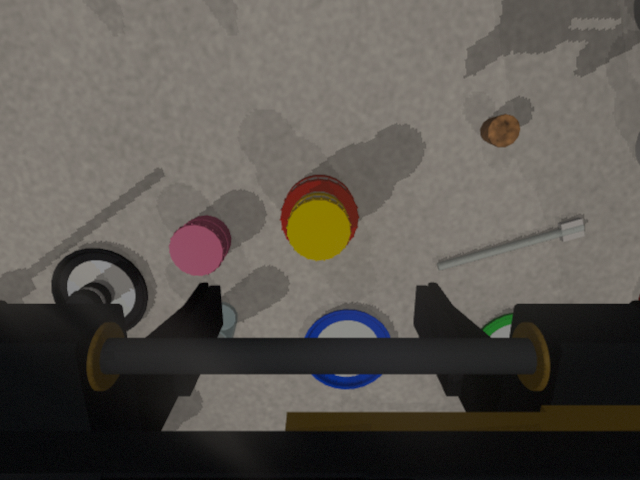

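```bash
python3 -m creep '[{"fingers":0.9,"x":0.3,"y":0,"z":0.02,"twist":0},{"fingers":0.8,"x":0.9,"y":0,"z":0.02,"twist":0},{"fingers":0.75,"x":1.6,"y":0,"z":0.02,"twist":0},{"fingers":0.75,"x":2.3,"y":0,"z":0.02,"twist":0},{"fingers":0.75,"x":2.9,"y":0,"z":0.02,"twist":0},{"fingers":0.75,"x":3.4,"y":0,"z":0.02,"twist":0},{"fingers":0.75,"x":3.7,"y":0,"z":0.02,"twist":0},{"fingers":0.75,"x":3.8,"y":0,"z":0.02,"twist":0},{"fingers":0.7,"x":3.8,"y":0,"z":0.02,"twist":0},{"fingers":0.65,"x":3.8,"y":0,"z":0.02,"twist":0},{"fingers":0.6,"x":3.8,"y":0,"z":0.02,"twist":0},{"fingers":0.55,"x":3.8,"y":0,"z":0.02,"twist":0},{"fingers":0.5,"x":3.8,"y":0,"z":0.02,"twist":0},{"fingers":0.4,"x":3.8,"y":0,"z":0.02,"twist":0},{"fingers":0.4,"x":3.8,"y":0,"z":0.02,"twist":0},{"fingers":0.4,"x":3.8,"y":0,"z":0.02,"twist":0},{"fingers":0.4,"x":3.8,"y":0,"z":0.02,"twist":0}]' 15
python3 go.py .48 -.172 .2
```

```text
time: 12.27
position: [0.4799, -0.171, 0.0575]
tool_rot: [-1.029, 1.313, 1.027]
ft_force: [-1.0, -0.4, 6.2]
grip_width: 0.543
t 12.27 at [ 0.4799 -0.171   0.0575] units xyz [-3.561 -0.015 -0.022] F [-1.  -0.4  6.2] g 0.543 j7 1.76 tilt [ 0.002 -0.    -1.   ] zaxis [0.24  0.971 0.   ]
```

```bash
python3 -m creep '[{"fingers":0.4,"x":-0.05,"y":0,"z":0,"twist":0},{"fingers":0.4,"x":-0.15,"y":0,"z":0,"twist":0},{"fingers":0.4,"x":-0.35,"y":0,"z":0,"twist":0},{"fingers":0.4,"x":-0.7,"y":0,"z":0,"twist":0},{"fingers":0.4,"x":-1.2,"y":0,"z":0,"twist":0},{"fingers":0.4,"x":-1.75,"y":0,"z":0,"twist":0},{"fingers":0.4,"x":-2.3,"y":0,"z":0,"twist":0},{"fingers":0.4,"x":-2.8,"y":0,"z":0,"twist":0},{"fingers":0.4,"x":-3.2,"y":0,"z":0,"twist":0},{"fingers":0.4,"x":-3.45,"y":0,"z":0,"twist":0},{"fingers":0.4,"x":-3.6,"y":0,"z":0,"twist":0},{"fingers":0.4,"x":-3.6,"y":0,"z":0,"twist":0}]' 15
python3 - <<'E'
from h import *
grab('wrist','w6');grab('scene','s6')
E
python3 go.py .517 .396 .2
python3 wl.py w6 320 225 red .046
```

```text
time: 13.27
position: [0.4796, -0.1706, 0.2016]
tool_rot: [-1.029, 1.313, 1.028]
ft_force: [-0.0, -0.0, -1.4]
grip_width: 0.546
t 13.37 at [ 0.4786 -0.1703  0.1998] units xyz [-1.0000e-03  2.4710e+00  1.3974e+01] F [ 1.2 -0.  -1.4] g 0.548 j7 1.64 tilt [-0.001  0.    -1.   ] zaxis [0.24  0.971 0.   ]
(array([ 0.479 , -0.1706]), 0.0665, array([ 0.479 , -0.1706]))
```

View pics/s6.png

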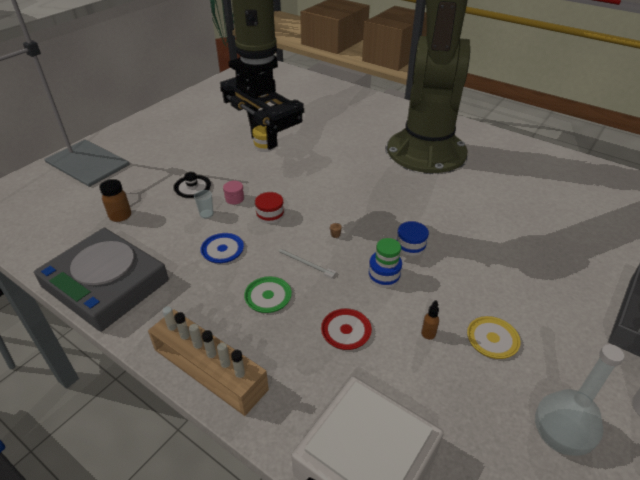

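```bash
python3 -m creep '[{"fingers":0.4,"x":0,"y":0.02,"z":0.14,"twist":0},{"fingers":0.4,"x":0,"y":0.07,"z":0.42,"twist":0},{"fingers":0.4,"x":0,"y":0.15,"z":0.84,"twist":0},{"fingers":0.4,"x":0,"y":0.25,"z":1.4,"twist":0},{"fingers":0.4,"x":0,"y":0.37,"z":2.1,"twist":0},{"fingers":0.4,"x":0,"y":0.52,"z":2.93,"twist":0},{"fingers":0.4,"x":0,"y":0.67,"z":3.77,"twist":0},{"fingers":0.4,"x":0,"y":0.82,"z":4.61,"twist":0},{"fingers":0.4,"x":0,"y":0.96,"z":5.45,"twist":0},{"fingers":0.4,"x":0,"y":1.11,"z":6.29,"twist":0},{"fingers":0.4,"x":0,"y":1.26,"z":7.12,"twist":0},{"fingers":0.4,"x":0,"y":1.41,"z":7.96,"twist":0},{"fingers":0.4,"x":0,"y":1.56,"z":8.8,"twist":0},{"fingers":0.4,"x":0,"y":1.7,"z":9.64,"twist":0},{"fingers":0.4,"x":0,"y":1.85,"z":10.48,"twist":0},{"fingers":0.4,"x":0,"y":2,"z":11.32,"twist":0},{"fingers":0.4,"x":0,"y":2.15,"z":12.15,"twist":0},{"fingers":0.4,"x":0,"y":2.27,"z":12.85,"twist":0},{"fingers":0.4,"x":0,"y":2.37,"z":13.41,"twist":0},{"fingers":0.4,"x":0,"y":2.42,"z":13.69,"twist":0}]' 15
python3 -m creep '[{"fingers":0.4,"x":0,"y":0.03,"z":0.18,"twist":0},{"fingers":0.4,"x":0,"y":0.05,"z":0.28,"twist":0},{"fingers":0.4,"x":0,"y":0.05,"z":0.28,"twist":0},{"fingers":0.4,"x":0,"y":0.05,"z":0.28,"twist":0}]' 15
python3 - <<'E'
from h import *
grab('wrist','w7')
E
python3 go.py .517 .396 .0155
```

```text
time: 15.03
position: [0.5145, 0.3885, 0.1984]
tool_rot: [-1.031, 1.315, 1.034]
ft_force: [-1.0, 0.6, -1.1]
grip_width: 0.545
time: 15.37
position: [0.518, 0.3939, 0.2006]
tool_rot: [-1.028, 1.316, 1.027]
ft_force: [0.5, -1.1, -1.4]
grip_width: 0.549
t 15.42 at [0.5182 0.3937 0.2008] units xyz [4.631 0.044 0.051] F [-0.2 -1.2 -1.8] g 0.553 j7 0.71 tilt [ 0.    -0.001 -1.   ] zaxis [ 0.243  0.97  -0.001]
```

View pics/w7.png

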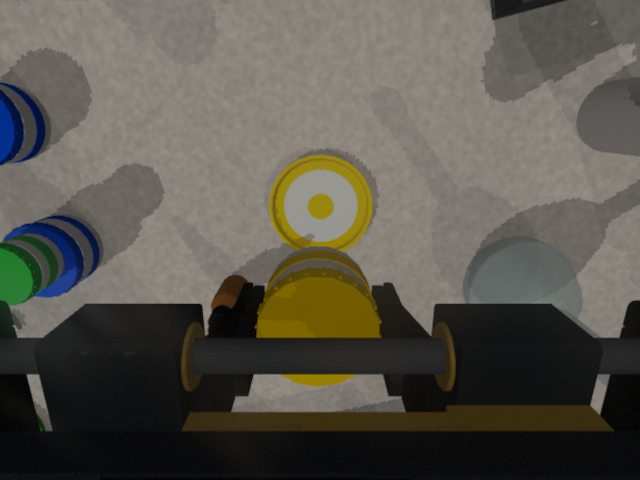

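```bash
python3 spot.py w7 320 206 .004; python3 - <<'E'
from h import *
d=load('w7');P=cloud(d)[270:400,240:400].reshape(-1,3);q=P[(P[:,2]>.15)&(P[:,2]<.24)]
print(np.percentile(q[:,2],[5,25,50,75,95]))
E
python3 wl.py w7 318 300 yellow .229
```

```text
px [320.2 206.1] area 520 xyz [0.5167 0.3969 0.004 ]
[0.20783917 0.22584794 0.22800139 0.22855473 0.22964218]
(array([0.5129, 0.3964]), 0.05, array([0.5126, 0.3965]))
```

```bash
cat > held.py <<'E'
import sys
from h import *
d=load(sys.argv[1]);k=sys.argv[2];h=float(sys.argv[3])
HU=dict(blue=(105,130),green=(45,85),red=(168,8),yellow=(18,34));a,b=HU[k]
hsv=cv2.cvtColor(d['pixels'],cv2.COLOR_RGB2HSV).astype(int);H,S=hsv[...,0],hsv[...,1]
m=((H>=a)&(H<=b) if a<b else (H>=a)|(H<=b))&(S>90)
P=cloud(d);q=P[m&(abs(P[...,2]-h)<.006)];c,r=cv2.minEnclosingCircle(q[:,:2].astype(np.float32));print(k,np.round(c,4),'diam',round(2*r,4),'z',np.median(q[:,2]).round(4),len(q))
E
python3 held.py w7 yellow .229
```

```text
yellow [0.5086 0.3948] diam 0.0648 z 0.2282 7440
```

```bash
python3 - <<'E'
from h import *
d=load('w7')
for p in [(257,327),(380,327),(318,386),(318,268),(318,327)]: print(p,ray(d,*p,.229).round(4))
E
```

```text
(257, 327) [0.5081 0.3736 0.229 ]
(380, 327) [0.5193 0.4186 0.229 ]
(318, 386) [0.5391 0.3895 0.229 ]
(318, 268) [0.4906 0.4017 0.229 ]
(318, 327) [0.5137 0.3959 0.229 ]
```

```bash
python3 -m creep '[{"fingers":0.4,"x":0.1,"y":0,"z":0.03,"twist":0},{"fingers":0.4,"x":0.35,"y":0,"z":0.06,"twist":0},{"fingers":0.4,"x":0.8,"y":0,"z":0.06,"twist":0},{"fingers":0.4,"x":1.4,"y":0,"z":0.06,"twist":0},{"fingers":0.4,"x":2,"y":0,"z":0.06,"twist":0},{"fingers":0.4,"x":2.6,"y":0,"z":0.06,"twist":0},{"fingers":0.4,"x":3.2,"y":0,"z":0.06,"twist":0},{"fingers":0.4,"x":3.65,"y":0,"z":0.06,"twist":0},{"fingers":0.4,"x":4,"y":0,"z":0.06,"twist":0},{"fingers":0.4,"x":4.25,"y":0,"z":0.06,"twist":0},{"fingers":0.4,"x":4.38,"y":0,"z":0.06,"twist":0},{"fingers":0.4,"x":4.46,"y":0,"z":0.06,"twist":0},{"fingers":0.4,"x":4.5,"y":0,"z":0.06,"twist":0},{"fingers":0.4,"x":4.52,"y":0,"z":0.06,"twist":0},{"fingers":0.4,"x":4.52,"y":0,"z":0.06,"twist":0}]' 15
python3 go.py .5185 .3965 .0155
```

```text
time: 16.67
position: [0.5186, 0.3984, 0.0206]
tool_rot: [-1.028, 1.313, 1.028]
ft_force: [0.1, -0.3, -2.1]
grip_width: 0.546
t 16.67 at [0.5186 0.3984 0.0206] units xyz [ 0.129 -0.008 -0.047] F [ 0.1 -0.3 -2.1] g 0.546 j7 0.74 tilt [ 0.001  0.001 -1.   ] zaxis [0.24  0.971 0.001]
```

```bash
python3 -m creep '[{"fingers":0.4,"x":0.03,"y":0,"z":-0.03,"twist":0},{"fingers":0.4,"x":0.06,"y":0,"z":-0.03,"twist":0},{"fingers":0.4,"x":0.09,"y":0,"z":-0.03,"twist":0},{"fingers":0.4,"x":0.11,"y":0,"z":-0.03,"twist":0},{"fingers":0.4,"x":0.13,"y":0,"z":-0.03,"twist":0},{"fingers":0.4,"x":0.13,"y":0,"z":-0.03,"twist":0}]' 15
python3 go.py .5185 .3965 .0155
```

```text
time: 17.17
position: [0.5178, 0.3968, 0.0156]
tool_rot: [-1.028, 1.314, 1.029]
ft_force: [-2.0, -2.0, 4.9]
grip_width: 0.55
t 17.17 at [0.5178 0.3968 0.0156] units xyz [ 0.003 -0.018 -0.004] F [-2.  -2.   4.9] g 0.55 j7 0.74 tilt [-0.  0. -1.] zaxis [0.24  0.971 0.   ]
```

```bash
python3 -m creep '[{"fingers":0.58,"x":0,"y":0,"z":0,"twist":0},{"fingers":0.63,"x":0,"y":0,"z":0,"twist":0},{"fingers":0.68,"x":0,"y":0,"z":0,"twist":0},{"fingers":0.75,"x":0,"y":0,"z":0,"twist":0},{"fingers":0.75,"x":0,"y":0,"z":0,"twist":0},{"fingers":0.75,"x":0,"y":0,"z":0,"twist":0},{"fingers":0.75,"x":-0.2,"y":0,"z":0,"twist":0},{"fingers":0.75,"x":-0.6,"y":0,"z":0,"twist":0},{"fingers":0.8,"x":-1.2,"y":0,"z":0,"twist":0},{"fingers":0.9,"x":-1.9,"y":0,"z":0,"twist":0},{"fingers":1,"x":-2.7,"y":0,"z":0,"twist":0},{"fingers":1,"x":-3.5,"y":0,"z":0,"twist":0},{"fingers":1,"x":-4.2,"y":0,"z":0,"twist":0},{"fingers":1,"x":-4.6,"y":0,"z":0,"twist":0},{"fingers":1,"x":-4.75,"y":0,"z":0,"twist":0},{"fingers":1,"x":-4.75,"y":0,"z":0,"twist":0}]' 15
python3 - <<'E'
from h import *
grab('wrist','w8')
E
python3 go.py .495 .1535 .2
python3 wl.py w8 318 215 yellow .044
```

```text
time: 18.5
position: [0.5186, 0.3973, 0.2069]
tool_rot: [-1.028, 1.31, 1.028]
ft_force: [0.4, 0.2, -0.4]
grip_width: 1.001
t 18.55 at [0.5178 0.3968 0.2049] units xyz [ 0.117 -0.908 -6.042] F [ 0.7 -0.1 -0.4] g 0.997 j7 0.71 tilt [ 0.001  0.001 -1.   ] zaxis [0.24  0.971 0.001]
(array([0.516 , 0.3974]), 0.0493, array([0.5162, 0.3975]))
```

View pics/w8.png

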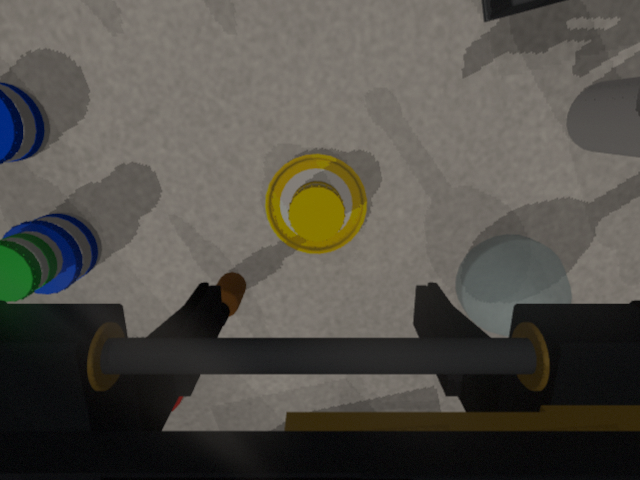

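Yellow is in its dish within 1 mm. Next, green.

```bash
python3 -m creep '[{"fingers":1,"x":0,"y":-0.04,"z":-0.3,"twist":0},{"fingers":1,"x":0,"y":-0.13,"z":-0.9,"twist":0},{"fingers":1,"x":0,"y":-0.25,"z":-1.65,"twist":0},{"fingers":1,"x":0,"y":-0.37,"z":-2.45,"twist":0},{"fingers":1,"x":0,"y":-0.5,"z":-3.25,"twist":0},{"fingers":1,"x":0,"y":-0.61,"z":-4.05,"twist":0},{"fingers":1,"x":0,"y":-0.73,"z":-4.85,"twist":0},{"fingers":1,"x":0,"y":-0.83,"z":-5.5,"twist":0},{"fingers":1,"x":0,"y":-0.89,"z":-5.9,"twist":0},{"fingers":1,"x":0,"y":-0.91,"z":-6.04,"twist":0},{"fingers":1,"x":0,"y":-0.91,"z":-6.04,"twist":0},{"fingers":1,"x":0,"y":-0.91,"z":-6.04,"twist":0}]' 15
python3 - <<'E'
from h import *
grab('wrist','w9')
E
python3 wl.py w9 320 230 green .086; python3 go.py .495 .154 .057
```

```text
time: 19.55
position: [0.4947, 0.1549, 0.2041]
tool_rot: [-1.029, 1.314, 1.03]
ft_force: [0.2, 0.3, 0.1]
grip_width: 1.005
(array([0.4928, 0.1546]), 0.0486, array([0.4928, 0.1545]))
t 19.6 at [0.4948 0.1555 0.2042] units xyz [ 3.68  -0.016 -0.035] F [-1.5  0.4 -0.3] g 1.003 j7 0.99 tilt [-0.  0. -1.] zaxis [0.238 0.971 0.   ]
```

```bash
python3 -m creep '[{"fingers":0.9,"x":0.3,"y":0.02,"z":-0.02,"twist":0},{"fingers":0.8,"x":0.9,"y":0.02,"z":-0.02,"twist":0},{"fingers":0.75,"x":1.6,"y":0.02,"z":-0.02,"twist":0},{"fingers":0.75,"x":2.3,"y":0.02,"z":-0.02,"twist":0},{"fingers":0.75,"x":2.9,"y":0.02,"z":-0.02,"twist":0},{"fingers":0.75,"x":3.35,"y":0.02,"z":-0.02,"twist":0},{"fingers":0.75,"x":3.6,"y":0.02,"z":-0.02,"twist":0},{"fingers":0.75,"x":3.7,"y":0.02,"z":-0.02,"twist":0},{"fingers":0.7,"x":3.7,"y":0.02,"z":-0.02,"twist":0},{"fingers":0.65,"x":3.7,"y":0.02,"z":-0.02,"twist":0},{"fingers":0.6,"x":3.7,"y":0.02,"z":-0.02,"twist":0},{"fingers":0.55,"x":3.7,"y":0.02,"z":-0.02,"twist":0},{"fingers":0.5,"x":3.7,"y":0.02,"z":-0.02,"twist":0},{"fingers":0.4,"x":3.7,"y":0.02,"z":-0.02,"twist":0},{"fingers":0.4,"x":3.7,"y":0.02,"z":-0.02,"twist":0},{"fingers":0.4,"x":3.7,"y":0.02,"z":-0.02,"twist":0},{"fingers":0.4,"x":3.7,"y":0.02,"z":-0.02,"twist":0}]' 15
python3 go.py .495 .154 .18
python3 -m creep '[{"fingers":0.4,"x":-0.05,"y":0,"z":0,"twist":0},{"fingers":0.4,"x":-0.15,"y":0,"z":0,"twist":0},{"fingers":0.4,"x":-0.35,"y":0,"z":0,"twist":0},{"fingers":0.4,"x":-0.7,"y":0,"z":0,"twist":0},{"fingers":0.4,"x":-1.2,"y":0,"z":0,"twist":0},{"fingers":0.4,"x":-1.75,"y":0,"z":0,"twist":0},{"fingers":0.4,"x":-2.3,"y":0,"z":0,"twist":0},{"fingers":0.4,"x":-2.75,"y":0,"z":0,"twist":0},{"fingers":0.4,"x":-3.1,"y":0,"z":0,"twist":0},{"fingers":0.4,"x":-3.3,"y":0,"z":0,"twist":0},{"fingers":0.4,"x":-3.4,"y":0,"z":0,"twist":0},{"fingers":0.4,"x":-3.4,"y":0,"z":0,"twist":0}]' 15
python3 - <<'E'
from h import *
grab('wrist','w10')
E
python3 go.py .6805 -.0085 .195
python3 wl.py w10 320 220 blue .046
```

```text
time: 21.02
position: [0.4948, 0.1533, 0.0575]
tool_rot: [-1.028, 1.312, 1.028]
ft_force: [-0.5, 0.7, 6.1]
grip_width: 0.548
t 21.02 at [0.4948 0.1533 0.0575] units xyz [-3.062 -0.004  0.022] F [-0.5  0.7  6.1] g 0.548 j7 1.06 tilt [ 0.002  0.001 -1.   ] zaxis [0.24  0.971 0.001]
time: 22.02
position: [0.4943, 0.153, 0.1931]
tool_rot: [-1.028, 1.313, 1.028]
ft_force: [0.2, 0.4, -2.2]
grip_width: 0.543
t 22.07 at [0.4938 0.1528 0.1923] units xyz [-0.069 -5.499 -2.794] F [ 0.4  0.5 -1.4] g 0.547 j7 1.0 tilt [-0. -0. -1.] zaxis [ 0.24   0.971 -0.   ]
(array([0.4959, 0.1538]), 0.0667, array([0.496 , 0.1539]))
```

View pics/w10.png

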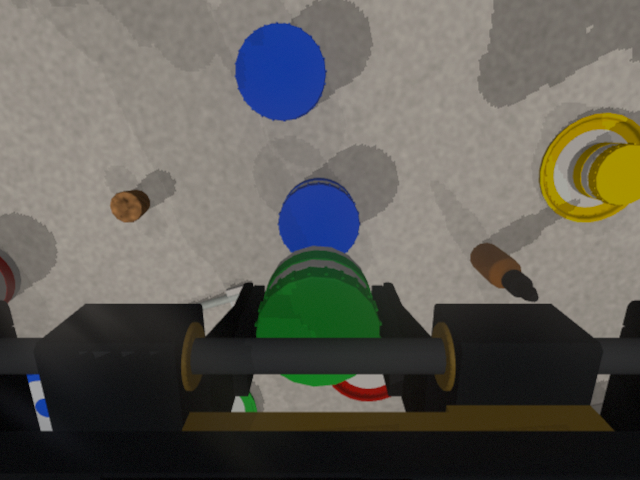

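```bash
python3 -m creep '[{"fingers":0.4,"x":0,"y":-0.1,"z":-0.05,"twist":0},{"fingers":0.4,"x":0,"y":-0.3,"z":-0.15,"twist":0},{"fingers":0.4,"x":0,"y":-0.65,"z":-0.33,"twist":0},{"fingers":0.4,"x":0,"y":-1.1,"z":-0.55,"twist":0},{"fingers":0.4,"x":0,"y":-1.65,"z":-0.83,"twist":0},{"fingers":0.4,"x":0,"y":-2.25,"z":-1.13,"twist":0},{"fingers":0.4,"x":0,"y":-2.85,"z":-1.43,"twist":0},{"fingers":0.4,"x":0,"y":-3.45,"z":-1.73,"twist":0},{"fingers":0.4,"x":0,"y":-4.05,"z":-2.03,"twist":0},{"fingers":0.4,"x":0,"y":-4.6,"z":-2.31,"twist":0},{"fingers":0.4,"x":0,"y":-5,"z":-2.51,"twist":0},{"fingers":0.4,"x":0,"y":-5.3,"z":-2.66,"twist":0},{"fingers":0.4,"x":0,"y":-5.47,"z":-2.74,"twist":0},{"fingers":0.4,"x":0,"y":-5.52,"z":-2.77,"twist":0},{"fingers":0.4,"x":0,"y":-5.52,"z":-2.77,"twist":0},{"fingers":0.4,"x":0,"y":-5.52,"z":-2.77,"twist":0}]' 15
python3 - <<'E'
from h import *
grab('wrist','w11')
E
python3 go.py .6815 -.008 .0155
```

```text
time: 23.4
position: [0.6813, -0.007, 0.1921]
tool_rot: [-1.028, 1.315, 1.03]
ft_force: [-0.3, -0.2, -0.4]
grip_width: 0.55
t 23.45 at [ 0.6813 -0.0067  0.1924] units xyz [ 4.422 -0.017 -0.033] F [ 0.4  1.2 -1.5] g 0.547 j7 1.46 tilt [-0.001  0.001 -1.   ] zaxis [0.239 0.971 0.001]
```

View pics/w11.png

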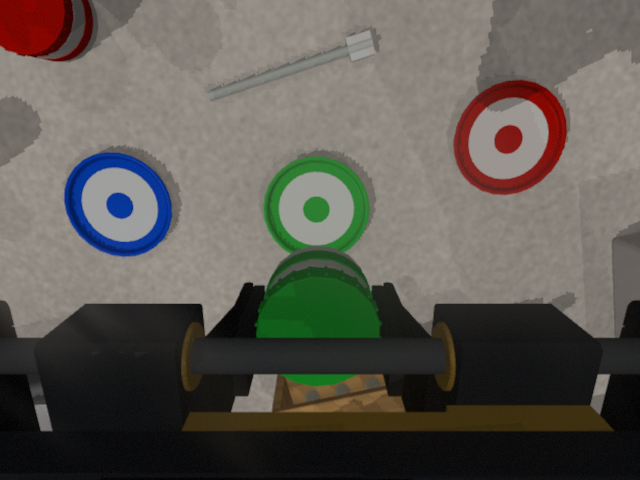

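```bash
python3 spot.py w11 316 209 .004;python3 spot.py w11 120 206 .004;python3 spot.py w11 509 139 .004
python3 -m creep '[{"fingers":0.4,"x":0.1,"y":0,"z":-0.02,"twist":0},{"fingers":0.4,"x":0.35,"y":0,"z":-0.02,"twist":0},{"fingers":0.4,"x":0.8,"y":0,"z":-0.02,"twist":0},{"fingers":0.4,"x":1.4,"y":0,"z":-0.02,"twist":0},{"fingers":0.4,"x":2,"y":0,"z":-0.02,"twist":0},{"fingers":0.4,"x":2.6,"y":0,"z":-0.02,"twist":0},{"fingers":0.4,"x":3.1,"y":0,"z":-0.02,"twist":0},{"fingers":0.4,"x":3.5,"y":0,"z":-0.02,"twist":0},{"fingers":0.4,"x":3.85,"y":0,"z":-0.02,"twist":0},{"fingers":0.4,"x":4.05,"y":0,"z":-0.02,"twist":0},{"fingers":0.4,"x":4.18,"y":0,"z":-0.02,"twist":0},{"fingers":0.4,"x":4.26,"y":0,"z":-0.02,"twist":0},{"fingers":0.4,"x":4.3,"y":0,"z":-0.02,"twist":0},{"fingers":0.4,"x":4.31,"y":0,"z":-0.02,"twist":0},{"fingers":0.4,"x":4.31,"y":0,"z":-0.02,"twist":0}]' 15
python3 go.py .6815 -.0075 .0155
```

```text
px [315.9 209. ] area 516 xyz [ 0.6796 -0.0078  0.004 ]
px [119.4 205.1] area 511 xyz [ 0.6337 -0.1787  0.004 ]
px [508.  138.9] area 592 xyz [0.6596 0.1667 0.004 ]
time: 24.7
position: [0.6822, -0.0085, 0.021]
tool_rot: [-1.029, 1.313, 1.028]
ft_force: [0.6, 0.9, -1.5]
grip_width: 0.547
t 24.7 at [ 0.6822 -0.0085  0.021 ] units xyz [0.137 0.023 0.02 ] F [ 0.6  0.9 -1.5] g 0.547 j7 1.51 tilt [ 0.001  0.    -1.   ] zaxis [0.24  0.971 0.001]
```

```bash
python3 -m creep '[{"fingers":0.4,"x":0.03,"y":0.02,"z":0.01,"twist":0},{"fingers":0.4,"x":0.06,"y":0.02,"z":0.01,"twist":0},{"fingers":0.4,"x":0.09,"y":0.02,"z":0.01,"twist":0},{"fingers":0.4,"x":0.12,"y":0.02,"z":0.01,"twist":0},{"fingers":0.4,"x":0.14,"y":0.02,"z":0.01,"twist":0},{"fingers":0.4,"x":0.14,"y":0.02,"z":0.01,"twist":0}]' 15
python3 go.py .6815 -.0075 .0155
```

```text
time: 25.2
position: [0.681, -0.0078, 0.0156]
tool_rot: [-1.028, 1.314, 1.029]
ft_force: [-2.8, -0.5, 4.4]
grip_width: 0.548
t 25.2 at [ 0.681  -0.0078  0.0156] units xyz [ 0.003 -0.01   0.01 ] F [-2.8 -0.5  4.4] g 0.548 j7 1.51 tilt [ 0.     0.001 -1.   ] zaxis [0.24  0.971 0.001]
```

Contact (4.4 N). Release and raise.

```bash
python3 -m creep '[{"fingers":0.58,"x":0,"y":0,"z":0,"twist":0},{"fingers":0.63,"x":0,"y":0,"z":0,"twist":0},{"fingers":0.68,"x":0,"y":0,"z":0,"twist":0},{"fingers":0.75,"x":0,"y":0,"z":0,"twist":0},{"fingers":0.75,"x":0,"y":0,"z":0,"twist":0},{"fingers":0.75,"x":0,"y":0,"z":0,"twist":0},{"fingers":0.75,"x":-0.2,"y":0,"z":0,"twist":0},{"fingers":0.75,"x":-0.6,"y":0,"z":0,"twist":0},{"fingers":0.8,"x":-1.2,"y":0,"z":0,"twist":0},{"fingers":0.9,"x":-1.9,"y":0,"z":0,"twist":0},{"fingers":1,"x":-2.7,"y":0,"z":0,"twist":0},{"fingers":1,"x":-3.5,"y":0,"z":0,"twist":0},{"fingers":1,"x":-4.1,"y":0,"z":0,"twist":0},{"fingers":1,"x":-4.35,"y":0,"z":0,"twist":0},{"fingers":1,"x":-4.4,"y":0,"z":0,"twist":0},{"fingers":1,"x":-4.4,"y":0,"z":0,"twist":0}]' 15
python3 - <<'E'
from h import *
grab('wrist','w12')
E
python3 go.py .497 .153 .19
python3 wl.py w12 316 215 green .044
```

```text
time: 26.53
position: [0.6808, -0.0079, 0.1905]
tool_rot: [-1.028, 1.314, 1.029]
ft_force: [-0.6, -0.9, -0.0]
grip_width: 0.996
t 26.58 at [ 0.6802 -0.0077  0.1891] units xyz [-0.013  5.411  2.8  ] F [-0.2 -0.8 -0.2] g 0.998 j7 1.46 tilt [-0.002  0.    -1.   ] zaxis [ 0.24   0.971 -0.   ]
(array([ 0.6794, -0.0071]), 0.0492, array([ 0.6794, -0.0068]))
```

```bash
python3 -m creep '[{"fingers":1,"x":0,"y":0.25,"z":0.13,"twist":0},{"fingers":1,"x":0,"y":0.8,"z":0.41,"twist":0},{"fingers":1,"x":0,"y":1.5,"z":0.78,"twist":0},{"fingers":1,"x":0,"y":2.2,"z":1.14,"twist":0},{"fingers":1,"x":0,"y":2.9,"z":1.5,"twist":0},{"fingers":1,"x":0,"y":3.6,"z":1.86,"twist":0},{"fingers":1,"x":0,"y":4.3,"z":2.23,"twist":0},{"fingers":1,"x":0,"y":4.9,"z":2.54,"twist":0},{"fingers":1,"x":0,"y":5.25,"z":2.72,"twist":0},{"fingers":1,"x":0,"y":5.4,"z":2.8,"twist":0},{"fingers":1,"x":0,"y":5.4,"z":2.8,"twist":0},{"fingers":1,"x":0,"y":5.4,"z":2.8,"twist":0}]' 20
python3 - <<'E'
from h import *
grab('wrist','w13')
E
python3 wl.py w13 318 220 blue .046; python3 go.py .497 .1535 .014
```

```text
time: 27.58
position: [0.498, 0.1522, 0.1899]
tool_rot: [-1.029, 1.315, 1.029]
ft_force: [0.6, 0.5, 0.7]
grip_width: 0.999
(array([0.496 , 0.1536]), 0.0664, array([0.4962, 0.1539]))
t 27.63 at [0.4986 0.1517 0.1901] units xyz [4.402 0.05  0.04 ] F [0.2 0.3 1.7] g 0.998 j7 1.01 tilt [-0.    -0.001 -1.   ] zaxis [ 0.242  0.97  -0.001]
```

View pics/w13.png

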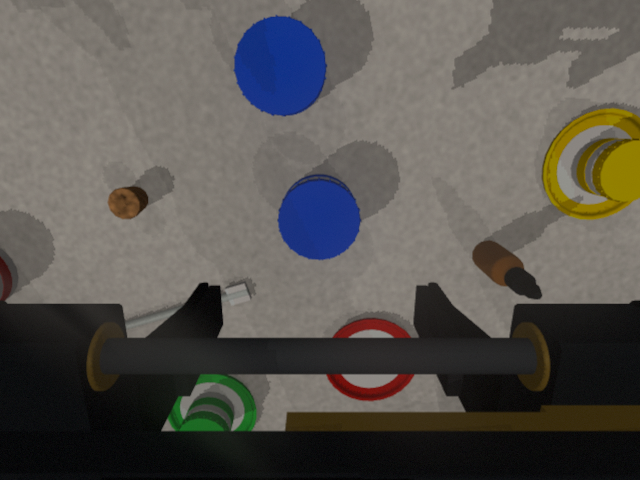

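```bash
python3 - <<'E'
from h import *
d=load('w13');c=np.array([.497,.1538]);M=np.array([[-.9707,.2403],[.2403,.9707]])
for p in [(222,287),(240,284),(252,290),(250,302)]: w=ray(d,*p,.005)[:2]; print(w.round(4),'tool y,z',(M@(w-c)).round(4))
E
```

```text
[0.5478 0.0464] tool y,z [-0.0751 -0.0921]
[0.5489 0.0639] tool y,z [-0.072  -0.0748]
[0.5576 0.0732] tool y,z [-0.0782 -0.0637]
[0.5692 0.0677] tool y,z [-0.0908 -0.0662]
```

```bash
python3 -m creep '[{"fingers":1,"x":0.3,"y":0.05,"z":0.03,"twist":0},{"fingers":0.95,"x":0.9,"y":0.05,"z":0.03,"twist":0},{"fingers":0.93,"x":1.6,"y":0.05,"z":0.03,"twist":0},{"fingers":0.93,"x":2.3,"y":0.05,"z":0.03,"twist":0},{"fingers":0.93,"x":3,"y":0.05,"z":0.03,"twist":0},{"fingers":0.93,"x":3.6,"y":0.05,"z":0.03,"twist":0},{"fingers":0.93,"x":4.05,"y":0.05,"z":0.03,"twist":0},{"fingers":0.93,"x":4.3,"y":0.05,"z":0.03,"twist":0},{"fingers":0.93,"x":4.42,"y":0.05,"z":0.03,"twist":0},{"fingers":0.9,"x":4.45,"y":0.05,"z":0.03,"twist":0},{"fingers":0.85,"x":4.45,"y":0.05,"z":0.03,"twist":0},{"fingers":0.8,"x":4.45,"y":0.05,"z":0.03,"twist":0},{"fingers":0.75,"x":4.45,"y":0.05,"z":0.03,"twist":0},{"fingers":0.6,"x":4.45,"y":0.05,"z":0.03,"twist":0},{"fingers":0.6,"x":4.45,"y":0.05,"z":0.03,"twist":0},{"fingers":0.6,"x":4.45,"y":0.05,"z":0.03,"twist":0},{"fingers":0.6,"x":4.45,"y":0.05,"z":0.03,"twist":0}]' 20
python3 go.py .495 .154 .16
```

```text
time: 29.05
position: [0.4973, 0.1541, 0.0136]
tool_rot: [-1.029, 1.313, 1.028]
ft_force: [-0.7, -2.5, 5.7]
grip_width: 0.753
t 29.05 at [0.4973 0.1541 0.0136] units xyz [-3.66   0.05  -0.013] F [-0.7 -2.5  5.7] g 0.753 j7 1.1 tilt [ 0.001  0.    -1.   ] zaxis [0.241 0.971 0.   ]
```

```bash
python3 -m creep '[{"fingers":0.6,"x":-0.05,"y":0,"z":0,"twist":0},{"fingers":0.6,"x":-0.15,"y":0,"z":0,"twist":0},{"fingers":0.6,"x":-0.35,"y":0,"z":0,"twist":0},{"fingers":0.6,"x":-0.7,"y":0,"z":0,"twist":0},{"fingers":0.6,"x":-1.2,"y":0,"z":0,"twist":0},{"fingers":0.6,"x":-1.75,"y":0,"z":0,"twist":0},{"fingers":0.6,"x":-2.3,"y":0,"z":0,"twist":0},{"fingers":0.6,"x":-2.85,"y":0,"z":0,"twist":0},{"fingers":0.6,"x":-3.4,"y":0,"z":0,"twist":0},{"fingers":0.6,"x":-3.85,"y":0,"z":0,"twist":0},{"fingers":0.6,"x":-4.2,"y":0,"z":0,"twist":0},{"fingers":0.6,"x":-4.35,"y":0,"z":0,"twist":0},{"fingers":0.6,"x":-4.4,"y":0,"z":0,"twist":0},{"fingers":0.6,"x":-4.4,"y":0,"z":0,"twist":0}]' 20
python3 - <<'E'
from h import *
grab('wrist','w14');grab('scene','s14')
E
python3 go.py .6355 -.1795 .19
```

```text
time: 30.22
position: [0.4964, 0.1545, 0.1886]
tool_rot: [-1.028, 1.314, 1.029]
ft_force: [1.3, 0.6, -2.8]
grip_width: 0.751
t 30.32 at [0.4958 0.1542 0.1875] units xyz [-0.062 -5.395 -7.259] F [-0.1 -0.2 -3.4] g 0.755 j7 1.0 tilt [-0.002 -0.001 -1.   ] zaxis [ 0.24   0.971 -0.001]
```

View pics/s14.png

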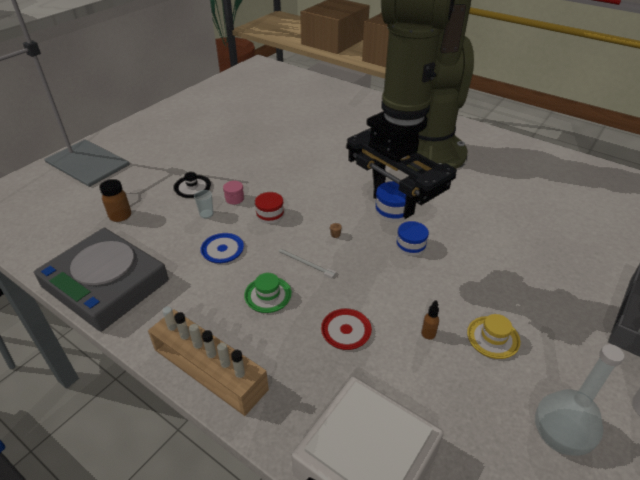

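View pics/w14.png

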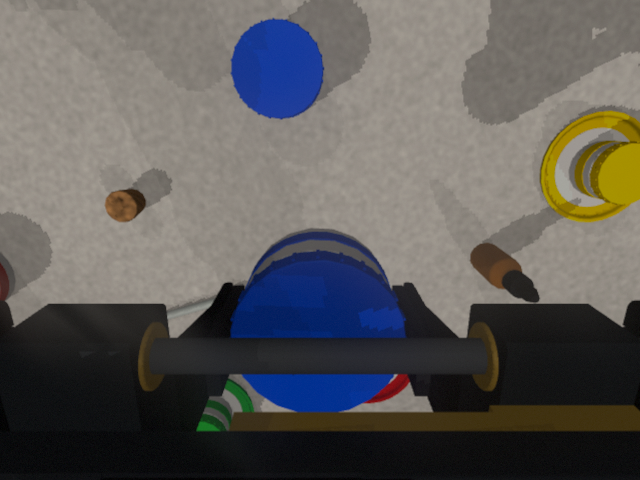

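```bash
python3 -m creep '[{"fingers":0.6,"x":0,"y":-0.06,"z":-0.08,"twist":0},{"fingers":0.6,"x":0,"y":-0.2,"z":-0.27,"twist":0},{"fingers":0.6,"x":0,"y":-0.42,"z":-0.56,"twist":0},{"fingers":0.6,"x":0,"y":-0.72,"z":-0.97,"twist":0},{"fingers":0.6,"x":0,"y":-1.1,"z":-1.48,"twist":0},{"fingers":0.6,"x":0,"y":-1.5,"z":-2.02,"twist":0},{"fingers":0.6,"x":0,"y":-1.92,"z":-2.58,"twist":0},{"fingers":0.6,"x":0,"y":-2.34,"z":-3.15,"twist":0},{"fingers":0.6,"x":0,"y":-2.76,"z":-3.71,"twist":0},{"fingers":0.6,"x":0,"y":-3.18,"z":-4.28,"twist":0},{"fingers":0.6,"x":0,"y":-3.6,"z":-4.84,"twist":0},{"fingers":0.6,"x":0,"y":-4.02,"z":-5.4,"twist":0},{"fingers":0.6,"x":0,"y":-4.42,"z":-5.94,"twist":0},{"fingers":0.6,"x":0,"y":-4.78,"z":-6.43,"twist":0},{"fingers":0.6,"x":0,"y":-5.06,"z":-6.8,"twist":0},{"fingers":0.6,"x":0,"y":-5.26,"z":-7.07,"twist":0},{"fingers":0.6,"x":0,"y":-5.37,"z":-7.22,"twist":0},{"fingers":0.6,"x":0,"y":-5.4,"z":-7.26,"twist":0},{"fingers":0.6,"x":0,"y":-5.4,"z":-7.26,"twist":0},{"fingers":0.6,"x":0,"y":-5.4,"z":-7.26,"twist":0}]' 20
python3 - <<'E'
from h import *
grab('wrist','w15')
E
python3 go.py .635 -.1795 .0176; python3 spot.py w15 318 206 .004
```

```text
time: 31.98
position: [0.6363, -0.178, 0.1884]
tool_rot: [-1.029, 1.313, 1.031]
ft_force: [0.2, 0.9, -2.3]
grip_width: 0.758
t 32.03 at [ 0.6364 -0.1777  0.1885] units xyz [ 4.272  0.021 -0.058] F [-0.4  0.1 -2.9] g 0.758 j7 1.75 tilt [-0.     0.001 -1.   ] zaxis [0.239 0.971 0.001]
px [315.5 209. ] area 524 xyz [ 0.6338 -0.1787  0.004 ]
```

View pics/w15.png

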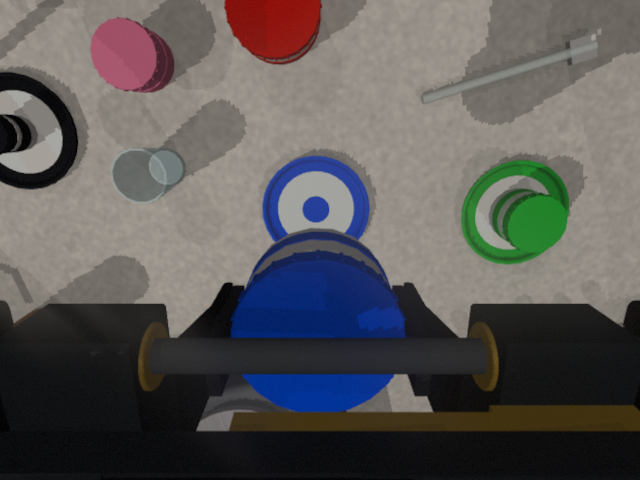

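```bash
python3 -m creep '[{"fingers":0.6,"x":0.1,"y":0.02,"z":-0.02,"twist":0},{"fingers":0.6,"x":0.35,"y":0.02,"z":-0.02,"twist":0},{"fingers":0.6,"x":0.8,"y":0.02,"z":-0.02,"twist":0},{"fingers":0.6,"x":1.4,"y":0.02,"z":-0.02,"twist":0},{"fingers":0.6,"x":2,"y":0.02,"z":-0.02,"twist":0},{"fingers":0.6,"x":2.55,"y":0.02,"z":-0.02,"twist":0},{"fingers":0.6,"x":3,"y":0.02,"z":-0.02,"twist":0},{"fingers":0.6,"x":3.4,"y":0.02,"z":-0.02,"twist":0},{"fingers":0.6,"x":3.7,"y":0.02,"z":-0.02,"twist":0},{"fingers":0.6,"x":3.9,"y":0.02,"z":-0.02,"twist":0},{"fingers":0.6,"x":4.03,"y":0.02,"z":-0.02,"twist":0},{"fingers":0.6,"x":4.1,"y":0.02,"z":-0.02,"twist":0},{"fingers":0.6,"x":4.13,"y":0.02,"z":-0.02,"twist":0},{"fingers":0.6,"x":4.15,"y":0.02,"z":-0.02,"twist":0},{"fingers":0.6,"x":4.15,"y":0.02,"z":-0.02,"twist":0}]' 20
python3 go.py .635 -.179 .0176
```

```text
time: 33.28
position: [0.6359, -0.1802, 0.0232]
tool_rot: [-1.029, 1.313, 1.028]
ft_force: [0.8, -0.1, -2.3]
grip_width: 0.753
t 33.28 at [ 0.6359 -0.1802  0.0232] units xyz [0.141 0.029 0.023] F [ 0.8 -0.1 -2.3] g 0.753 j7 1.82 tilt [ 0.001 -0.    -1.   ] zaxis [0.24  0.971 0.   ]
```

```bash
python3 -m creep '[{"fingers":0.6,"x":0.03,"y":0.02,"z":0.02,"twist":0},{"fingers":0.6,"x":0.06,"y":0.02,"z":0.02,"twist":0},{"fingers":0.6,"x":0.09,"y":0.02,"z":0.02,"twist":0},{"fingers":0.6,"x":0.12,"y":0.02,"z":0.02,"twist":0},{"fingers":0.6,"x":0.14,"y":0.02,"z":0.02,"twist":0},{"fingers":0.6,"x":0.14,"y":0.02,"z":0.02,"twist":0}]' 20
python3 go.py .635 -.179 .0176
```

```text
time: 33.78
position: [0.6349, -0.179, 0.0177]
tool_rot: [-1.028, 1.314, 1.029]
ft_force: [-2.4, -0.3, 4.4]
grip_width: 0.75
t 33.78 at [ 0.6349 -0.179   0.0177] units xyz [ 0.003 -0.003  0.   ] F [-2.4 -0.3  4.4] g 0.75 j7 1.82 tilt [ 0.  0. -1.] zaxis [0.24  0.971 0.   ]
```

Contact. Release, raise, then look.

```bash
python3 -m creep '[{"fingers":0.78,"x":0,"y":0,"z":0,"twist":0},{"fingers":0.83,"x":0,"y":0,"z":0,"twist":0},{"fingers":0.88,"x":0,"y":0,"z":0,"twist":0},{"fingers":0.92,"x":0,"y":0,"z":0,"twist":0},{"fingers":0.92,"x":0,"y":0,"z":0,"twist":0},{"fingers":0.92,"x":0,"y":0,"z":0,"twist":0},{"fingers":0.92,"x":-0.2,"y":0,"z":0,"twist":0},{"fingers":0.92,"x":-0.6,"y":0,"z":0,"twist":0},{"fingers":0.95,"x":-1.2,"y":0,"z":0,"twist":0},{"fingers":1,"x":-1.9,"y":0,"z":0,"twist":0},{"fingers":1,"x":-2.7,"y":0,"z":0,"twist":0},{"fingers":1,"x":-3.5,"y":0,"z":0,"twist":0},{"fingers":1,"x":-4.1,"y":0,"z":0,"twist":0},{"fingers":1,"x":-4.35,"y":0,"z":0,"twist":0},{"fingers":1,"x":-4.4,"y":0,"z":0,"twist":0},{"fingers":1,"x":-4.4,"y":0,"z":0,"twist":0}]' 20
python3 - <<'E'
from h import *
grab('wrist','w16')
E
python3 go.py .48 -.1705 .19
python3 wl.py w16 316 215 blue .05; python3 wl.py w16 270 20 red .046
```

```text
time: 35.12
position: [0.6348, -0.179, 0.193]
tool_rot: [-1.029, 1.314, 1.028]
ft_force: [0.6, -0.3, -1.2]
grip_width: 0.998
t 35.17 at [ 0.6342 -0.1787  0.1917] units xyz [ 0.048  3.79  -0.728] F [-0.1  0.7 -0.7] g 1.003 j7 1.75 tilt [-0.002  0.001 -1.   ] zaxis [0.24  0.971 0.   ]
(array([ 0.6344, -0.1784]), 0.0669, array([ 0.6341, -0.1784]))
(array([ 0.4819, -0.1713]), 0.066, array([ 0.4842, -0.1712]))
```

Blue is placed within 1 mm. Now to red.

```bash
python3 -m creep '[{"fingers":1,"x":0,"y":0.2,"z":-0.04,"twist":0},{"fingers":1,"x":0,"y":0.65,"z":-0.13,"twist":0},{"fingers":1,"x":0,"y":1.3,"z":-0.25,"twist":0},{"fingers":1,"x":0,"y":2,"z":-0.39,"twist":0},{"fingers":1,"x":0,"y":2.7,"z":-0.52,"twist":0},{"fingers":1,"x":0,"y":3.3,"z":-0.64,"twist":0},{"fingers":1,"x":0,"y":3.65,"z":-0.7,"twist":0},{"fingers":1,"x":0,"y":3.78,"z":-0.73,"twist":0},{"fingers":1,"x":0,"y":3.78,"z":-0.73,"twist":0},{"fingers":1,"x":0,"y":3.78,"z":-0.73,"twist":0}]' 20
python3 - <<'E'
from h import *
grab('wrist','w17')
E
python3 wl.py w17 318 220 red .046; python3 go.py .48 -.1705 .012
```

```text
time: 36.0
position: [0.4812, -0.1707, 0.1925]
tool_rot: [-1.029, 1.314, 1.029]
ft_force: [0.1, 0.7, -0.0]
grip_width: 1.002
(array([ 0.4791, -0.1705]), 0.0667, array([ 0.4792, -0.1706]))
t 36.05 at [ 0.4817 -0.1707  0.1926] units xyz [ 4.515e+00  4.200e-02 -3.000e-03] F [-0.5  0.   0.3] g 1.001 j7 1.64 tilt [-0. -0. -1.] zaxis [ 0.24   0.971 -0.   ]
```

View pics/w17.png

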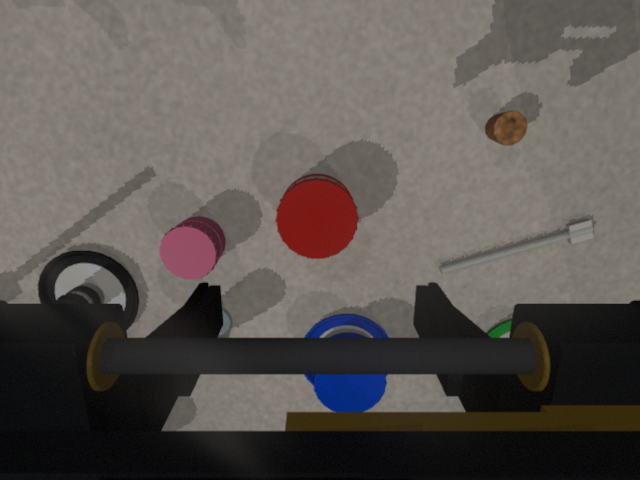

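```bash
python3 -m creep '[{"fingers":1,"x":0.3,"y":0.03,"z":0,"twist":0},{"fingers":0.95,"x":0.9,"y":0.03,"z":0,"twist":0},{"fingers":0.93,"x":1.6,"y":0.03,"z":0,"twist":0},{"fingers":0.93,"x":2.3,"y":0.03,"z":0,"twist":0},{"fingers":0.93,"x":3,"y":0.03,"z":0,"twist":0},{"fingers":0.93,"x":3.6,"y":0.03,"z":0,"twist":0},{"fingers":0.93,"x":4.1,"y":0.03,"z":0,"twist":0},{"fingers":0.93,"x":4.35,"y":0.03,"z":0,"twist":0},{"fingers":0.93,"x":4.46,"y":0.03,"z":0,"twist":0},{"fingers":0.9,"x":4.5,"y":0.03,"z":0,"twist":0},{"fingers":0.85,"x":4.5,"y":0.03,"z":0,"twist":0},{"fingers":0.8,"x":4.5,"y":0.03,"z":0,"twist":0},{"fingers":0.75,"x":4.5,"y":0.03,"z":0,"twist":0},{"fingers":0.6,"x":4.5,"y":0.03,"z":0,"twist":0},{"fingers":0.6,"x":4.5,"y":0.03,"z":0,"twist":0},{"fingers":0.6,"x":4.5,"y":0.03,"z":0,"twist":0},{"fingers":0.6,"x":4.5,"y":0.03,"z":0,"twist":0}]' 20
python3 go.py .48 -.1705 .19
```

```text
time: 37.47
position: [0.4808, -0.171, 0.014]
tool_rot: [-1.029, 1.313, 1.027]
ft_force: [-1.0, 0.5, 6.5]
grip_width: 0.756
t 37.47 at [ 0.4808 -0.171   0.014 ] units xyz [-4.401  0.013  0.009] F [-1.   0.5  6.5] g 0.756 j7 1.81 tilt [ 0.002 -0.    -1.   ] zaxis [0.24  0.971 0.   ]
```

```bash
python3 -m creep '[{"fingers":0.6,"x":-0.05,"y":0,"z":0,"twist":0},{"fingers":0.6,"x":-0.15,"y":0,"z":0,"twist":0},{"fingers":0.6,"x":-0.35,"y":0,"z":0,"twist":0},{"fingers":0.6,"x":-0.7,"y":0,"z":0,"twist":0},{"fingers":0.6,"x":-1.2,"y":0,"z":0,"twist":0},{"fingers":0.6,"x":-1.75,"y":0,"z":0,"twist":0},{"fingers":0.6,"x":-2.3,"y":0,"z":0,"twist":0},{"fingers":0.6,"x":-2.85,"y":0,"z":0,"twist":0},{"fingers":0.6,"x":-3.4,"y":0,"z":0,"twist":0},{"fingers":0.6,"x":-3.85,"y":0,"z":0,"twist":0},{"fingers":0.6,"x":-4.2,"y":0,"z":0,"twist":0},{"fingers":0.6,"x":-4.35,"y":0,"z":0,"twist":0},{"fingers":0.6,"x":-4.4,"y":0,"z":0,"twist":0},{"fingers":0.6,"x":-4.4,"y":0,"z":0,"twist":0}]' 20
python3 - <<'E'
from h import *
grab('wrist','w18')
E
python3 go.py .661 .1665 .19
```

```text
time: 38.63
position: [0.4797, -0.1707, 0.189]
tool_rot: [-1.028, 1.314, 1.029]
ft_force: [0.1, 0.5, -2.1]
grip_width: 0.756
t 38.68 at [ 0.4793 -0.1706  0.1883] units xyz [-0.045 -2.383  9.271] F [-0.6 -0.  -1.8] g 0.75 j7 1.64 tilt [-0.001  0.    -1.   ] zaxis [0.24  0.971 0.   ]
```

View pics/w18.png

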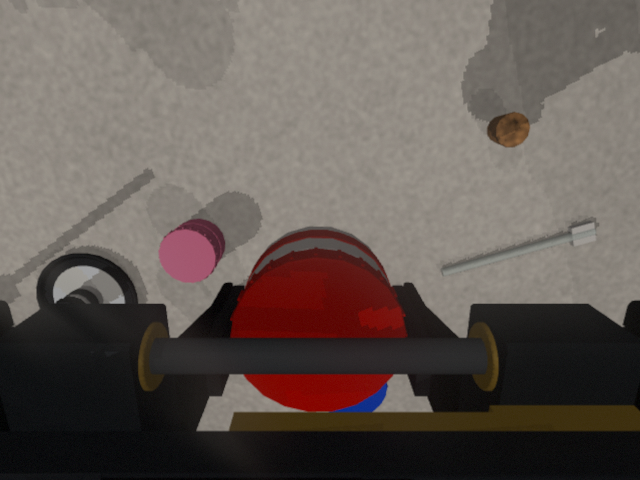

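```bash
python3 -m creep '[{"fingers":0.6,"x":0,"y":-0.03,"z":0.1,"twist":0},{"fingers":0.6,"x":0,"y":-0.09,"z":0.34,"twist":0},{"fingers":0.6,"x":0,"y":-0.18,"z":0.71,"twist":0},{"fingers":0.6,"x":0,"y":-0.32,"z":1.23,"twist":0},{"fingers":0.6,"x":0,"y":-0.49,"z":1.89,"twist":0},{"fingers":0.6,"x":0,"y":-0.66,"z":2.58,"twist":0},{"fingers":0.6,"x":0,"y":-0.85,"z":3.3,"twist":0},{"fingers":0.6,"x":0,"y":-1.03,"z":4.01,"twist":0},{"fingers":0.6,"x":0,"y":-1.22,"z":4.74,"twist":0},{"fingers":0.6,"x":0,"y":-1.4,"z":5.46,"twist":0},{"fingers":0.6,"x":0,"y":-1.59,"z":6.18,"twist":0},{"fingers":0.6,"x":0,"y":-1.77,"z":6.9,"twist":0},{"fingers":0.6,"x":0,"y":-1.95,"z":7.58,"twist":0},{"fingers":0.6,"x":0,"y":-2.11,"z":8.2,"twist":0},{"fingers":0.6,"x":0,"y":-2.23,"z":8.69,"twist":0},{"fingers":0.6,"x":0,"y":-2.32,"z":9.03,"twist":0},{"fingers":0.6,"x":0,"y":-2.37,"z":9.21,"twist":0},{"fingers":0.6,"x":0,"y":-2.38,"z":9.27,"twist":0},{"fingers":0.6,"x":0,"y":-2.38,"z":9.27,"twist":0},{"fingers":0.6,"x":0,"y":-2.38,"z":9.27,"twist":0}]' 20
python3 - <<'E'
from h import *
grab('wrist','w19')
E
python3 go.py .661 .1665 .018; python3 spot.py w19 317 206 .004
```

```text
time: 40.35
position: [0.6611, 0.1651, 0.1886]
tool_rot: [-1.028, 1.316, 1.028]
ft_force: [0.2, 0.2, -1.1]
grip_width: 0.753
t 40.4 at [0.6612 0.1647 0.189 ] units xyz [4.274 0.015 0.045] F [ 0.1 -0.  -0.7] g 0.752 j7 1.19 tilt [-0.    -0.001 -1.   ] zaxis [ 0.242  0.97  -0.001]
px [319.  209.2] area 513 xyz [0.6596 0.1669 0.004 ]
```

View pics/w19.png

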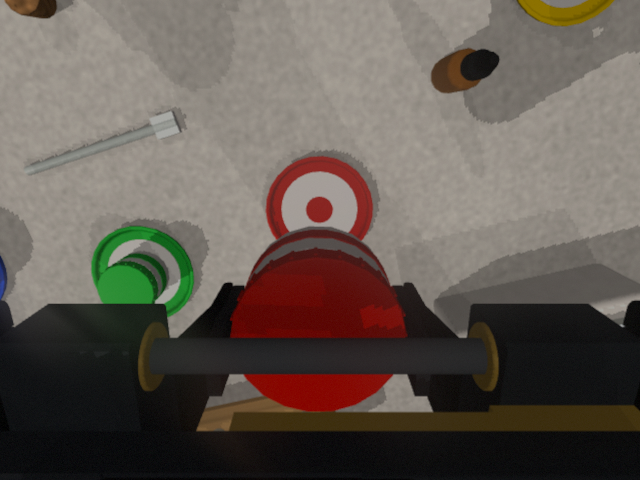

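```bash
python3 -m creep '[{"fingers":0.6,"x":0.1,"y":0.01,"z":0.03,"twist":0},{"fingers":0.6,"x":0.35,"y":0.01,"z":0.03,"twist":0},{"fingers":0.6,"x":0.8,"y":0.01,"z":0.03,"twist":0},{"fingers":0.6,"x":1.4,"y":0.01,"z":0.03,"twist":0},{"fingers":0.6,"x":2,"y":0.01,"z":0.03,"twist":0},{"fingers":0.6,"x":2.55,"y":0.01,"z":0.03,"twist":0},{"fingers":0.6,"x":3,"y":0.01,"z":0.03,"twist":0},{"fingers":0.6,"x":3.4,"y":0.01,"z":0.03,"twist":0},{"fingers":0.6,"x":3.7,"y":0.01,"z":0.03,"twist":0},{"fingers":0.6,"x":3.9,"y":0.01,"z":0.03,"twist":0},{"fingers":0.6,"x":4.03,"y":0.01,"z":0.03,"twist":0},{"fingers":0.6,"x":4.1,"y":0.01,"z":0.03,"twist":0},{"fingers":0.6,"x":4.13,"y":0.01,"z":0.03,"twist":0},{"fingers":0.6,"x":4.15,"y":0.01,"z":0.03,"twist":0},{"fingers":0.6,"x":4.15,"y":0.01,"z":0.03,"twist":0}]' 20
python3 go.py .661 .1665 .018
```

```text
time: 41.65
position: [0.6619, 0.1677, 0.0237]
tool_rot: [-1.029, 1.313, 1.028]
ft_force: [0.3, 0.8, -1.7]
grip_width: 0.749
t 41.65 at [0.6619 0.1677 0.0237] units xyz [ 0.143  0.014 -0.034] F [ 0.3  0.8 -1.7] g 0.749 j7 1.23 tilt [ 0.001  0.    -1.   ] zaxis [0.24  0.971 0.001]
```

```bash
python3 -m creep '[{"fingers":0.6,"x":0.03,"y":0.01,"z":-0.02,"twist":0},{"fingers":0.6,"x":0.06,"y":0.01,"z":-0.02,"twist":0},{"fingers":0.6,"x":0.09,"y":0.01,"z":-0.02,"twist":0},{"fingers":0.6,"x":0.12,"y":0.01,"z":-0.02,"twist":0},{"fingers":0.6,"x":0.15,"y":0.01,"z":-0.02,"twist":0},{"fingers":0.6,"x":0.15,"y":0.01,"z":-0.02,"twist":0}]' 20
python3 go.py .661 .1665 .018
```

```text
time: 42.15
position: [0.6608, 0.1669, 0.018]
tool_rot: [-1.028, 1.314, 1.029]
ft_force: [-2.7, -0.0, 4.9]
grip_width: 0.753
t 42.15 at [0.6608 0.1669 0.018 ] units xyz [ 0.001 -0.008 -0.009] F [-2.7 -0.   4.9] g 0.753 j7 1.24 tilt [-0.  0. -1.] zaxis [0.24  0.971 0.   ]
```

```bash
python3 -m creep '[{"fingers":0.78,"x":0,"y":0,"z":0,"twist":0},{"fingers":0.83,"x":0,"y":0,"z":0,"twist":0},{"fingers":0.88,"x":0,"y":0,"z":0,"twist":0},{"fingers":0.92,"x":0,"y":0,"z":0,"twist":0},{"fingers":0.92,"x":0,"y":0,"z":0,"twist":0},{"fingers":0.92,"x":0,"y":0,"z":0,"twist":0},{"fingers":0.92,"x":-0.2,"y":0,"z":0,"twist":0},{"fingers":0.92,"x":-0.6,"y":0,"z":0,"twist":0},{"fingers":0.95,"x":-1.2,"y":0,"z":0,"twist":0},{"fingers":1,"x":-1.9,"y":0,"z":0,"twist":0},{"fingers":1,"x":-2.7,"y":0,"z":0,"twist":0},{"fingers":1,"x":-3.5,"y":0,"z":0,"twist":0},{"fingers":1,"x":-4.2,"y":0,"z":0,"twist":0},{"fingers":1,"x":-4.7,"y":0,"z":0,"twist":0},{"fingers":1,"x":-5,"y":0,"z":0,"twist":0},{"fingers":1,"x":-5,"y":0,"z":0,"twist":0}]' 20
python3 - <<'E'
from h import *
grab('wrist','w20');grab('scene','s20');grab('side','e20')
E
python3 wl.py w20 318 215 red .05; python3 go.py .66 .166 .2
```

```text
time: 43.48
position: [0.6624, 0.167, 0.2208]
tool_rot: [-1.029, 1.309, 1.026]
ft_force: [-0.4, -0.5, -0.1]
grip_width: 1.002
(array([0.6594, 0.1674]), 0.0669, array([0.6595, 0.1675]))
t 43.63 at [0.6599 0.1668 0.2153] units xyz [ 0.382 -0.008 -0.018] F [ 0.3 -0.9 -0.1] g 0.999 j7 1.18 tilt [-0.002 -0.001 -1.   ] zaxis [ 0.24   0.971 -0.001]
```

View pics/s20.png

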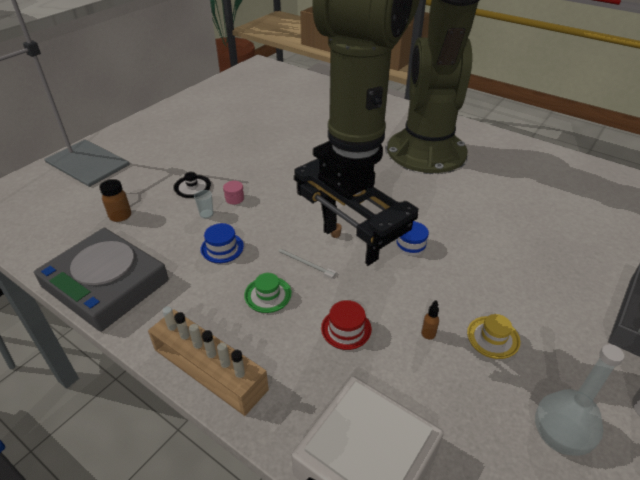

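View pics/e20.png

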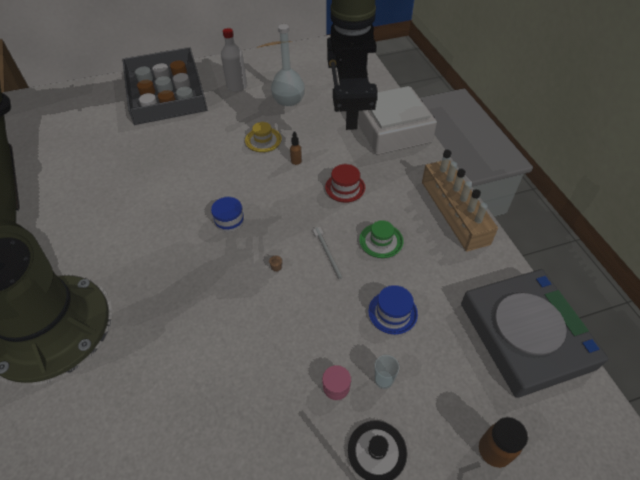

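Both views show all five tubs upright in the dishes of their own colours. Black is at (378,447) in the side view, blue (396,308), green (382,234), red (345,180), yellow (262,132). The bystanders haven't moved and the gripper is clear, so I'm handing in.

```bash
python3 -m creep '[{"fingers":1,"x":0,"y":0,"z":0,"twist":0},{"fingers":1,"x":0,"y":0,"z":0,"twist":0},{"fingers":1,"x":0,"y":0,"z":0,"twist":0}]'; python3 -c "
from bench import workorder; print(workorder.close_job())"
```

```text
time: 43.88
position: [0.6602, 0.1668, 0.2156]
tool_rot: [-1.028, 1.316, 1.029]
ft_force: [-0.9, -0.7, 0.8]
grip_width: 0.999
the job is handed in; nothing more can be done
None
```

All five tubs now stand upright in the dishes of their own colours, and I handed the job in at about 44 s of the 134 s allowed. I took the stacks apart in the order black, yellow, green, blue, red. Each tub was set down at about 4–5 N of contact before the gripper let go.

- **Centring:** wrist-camera checks after each release put every tub within about 1 mm of its dish centre. For black that is a depth-point average, because the lid fit picked up the dark surroundings and failed.
- **Surroundings:** the last scene and side pictures show the pink look-alike, the lone blue tub and the other bystanders where they started. The arm stood clear with the gripper open.
- **Disagreements:** the cameras differed by up to about 5 mm on some tub lids and 4 mm on the dishes, so I centred using the wrist view. The wrist force read about 6 N upward each time the gripper closed on a tub; I did not find out why, and it was far below the limit.
- **First call:** my first move call was refused before anything moved because its rows left out some keys.

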